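# Fit a splined coupling to a gear unit's output stub

## Robot

A 7-joint arm with a two-finger parallel gripper is mounted at the origin on a cart in front of the work surface, level with it; the furniture and walls round the work are solid. World frame = base frame: x ahead of the robot, y to its left, z up, the work surface at z = 0. Lengths are in m, angles in degrees, forces in N, time in s.
With the tool pointing down it reaches from about 0.425 to 0.975 m from the base axis. Payload 16.7 kg.
Tool frame: the origin (TCP) lies midway between the tips of the shut fingers; the grasp point (between the pads) lies 19 mm behind it; z points along the fingers, y is the direction in which the jaws open and shut (so a half turn about z gives the same grasp; the last joint's range is limited). The gripper opens to 85 mm and grips with 20 to 120 N. Pads are 22 mm wide; open, the fingers measure 114 mm over their backs; the gripper's body (76 mm by 85 mm) begins 54 mm behind the grasp point. The pads swing forward as they close: fully open they stand 13 mm farther back than shut.
Start: joints at [62.653, 24.414, 4.234, 92.017, -1.954, 63.644, -3.845], TCP at [0.217, -0.639, 0.208] pointing down, gripper open.
Joint ranges: [-163.25, 163.25], [-28.42, 122.38], [-70.27, 78.77], [12.13, 141.07], [-58.53, 238.53], [9.26, 117.41], [-156.51, 156.51]. Speed limits (degrees/s): [108.29, 108.29, 136.94, 136.94, 172.46, 172.46, 172.46].

## Interface

Orientations are given as [roll, pitch, yaw] about the fixed x, y, z axes, in that order (R = Rz(yaw) Ry(pitch) Rx(roll)).
In Python, from bench import manip gives the robot as it stands.
- The arm moves only by the tool play_rows, never from a script. Its argument "deltas" is a list of rows, each a list of 7 numbers: the turn, a rotation vector about the world's x, y, z in units of 6 degrees (1.0 is 6 degrees), then the shift along the world's x, y, z in units of 25 mm (1.0 is 25 mm), then the opening, from 0 (shut) to 1 (fully open). In form: [[ax, ay, az, x, y, z, gripper], ...]. A call has 1 to 10 rows; each row shifts and turns the pose as measured when the row begins; what a row does not reach is not made up. A row lasts 1/10 s, in which the tool goes at most 50 mm and 8.59 degrees, less where a joint would pass 70% of its speed; a pose out of reach is approached as far as the arm can. A call is refused whole if a number of a shift passes 1 or a number of a turn 1, either way. A call with a gripper value outside its range is refused whole. The fingers move at their own pace and stop on an object; "squeeze" is the grip in N (left out, the last holds). Time passes only in rows, so rows that do not move let the fingers close. It gives the time, the measured TCP pose, the force and the opening at its end, in the units of the state.
- manip.observe(): the state, without advancing time (a new reading comes with each control period).
- manip.snapshot(name): name is "side" or "top" or "wrist"; returns (picture, depth): 480x640x3 uint8, red, green, blue; 480x640 float32, m along the optical axis (not along the pixel's ray), 0 where there is no reading.
- manip.calibration(name): a dict with "fx", "fy", "cx", "cy" (pixels), "R" (3x3) and "t" (3): a world point X has camera coordinates R X + t; the wrist camera has in their place "T_tool_cam" (4x4, takes a point from camera to tool coordinates, whose origin is the TCP and whose axes are the flange's). Camera axes: x right, y down, z forward; pixel columns grow to the right and rows downward; lengths in m; the calibration is good to about 2 mm. A picture is of the moment at which its call begins: read the wrist's pose just before it. calibration takes no time and is no camera call.
- manip.sign_off(): hands the job in, once; it reports no verdict.
Trained networks look in the newest picture that a camera, given by its name, has taken for a name from the list of things; names that differ only in an ending like _2 or _b are one class to them, and where a whole thing is asked for, a point or a joint stands for the part that bears it (a point fixed in the world has none). Each returns a list of dicts, best first, with "score" (0 to 1); they miss things now and then, are a little off and sometimes report something else, mostly with a low value. They report only what shows in the picture. A call takes as long as a camera call. They do not tell look-alikes from the thing itself.
- manip.find_in(label, camera): "rect" ([left, top, width, height] in pixels, round what is visible of it).
- manip.trace(label, camera): "region" (480x640 bool, what is visible of it) and "rect" ([left, top, width, height] in pixels, round what is visible of it).
- manip.spot_point(label, camera): "pixel" ([column, row] in pixels: a listed point, or the origin of a listed thing).
The state is a dict: "clock": time; "joints": joint angles; "joint_velocities": joint speeds; "effort": joint torques, N m; "position": TCP position; "ee_rot": TCP orientation; "wrist_force": force on the tool from outside, world axes, zero at the start; "torque": the same for the moment, N m; "width": opening from 0.0 (shut) to 1.0 (fully open).
Only numpy, scipy, OpenCV 4.12 (cv2) and the standard library are available. Lean on these libraries where they do the work, as an engineer would, in place of code of your own. Each camera call takes 0.05 s, during which the arm holds its last target.

## Task

The eight-sided steel coupling is lying on its side. Tip it up so that it stands on the bench on its open, splined end and let go of it there; then take it again from above, set it gently over the splined stub of the gear unit, turn it until the teeth mesh, and slide it all the way down until it sits on the flange. Let go of it there; do not drop it or slam it down onto the stub, and leave the other things on the bench where they are.

Things in the scene. Friction and masses are not known exactly. Their poses are not given: they have to be found in the camera images.
- coupling: steel sleeve, 0.3-0.5 kg, 90 mm long: eight-sided body 70 mm long, 56 mm across flats (flats 23 mm wide), then a closed round neck 20 mm long, 36 mm thick. Origin: centre of the open end, on the long axis. x: from open end to neck; y and z: square to a pair of flats (a flat every 45 deg about x). Starts lying on a flat, origin 28 mm up; standing on its open end: x up, origin at bench height
- bore (a point): point on the coupling's axis at the bottom of its bore, 64 mm inside the open end; axes as the coupling's. Six straight inner teeth, one every 60 deg about x (one towards -z), begin 2 mm inside the open end; 5.6 mm wide, they reach in to 14 mm from the axis; grooves go out to 22 mm
- hold (a point): point on the coupling's axis 40 mm from the open end, inside the eight-sided body, where it can be held across two flats; axes as the coupling's. If it lies and the fingers slant 45 deg down towards the open end, a half turn about the fingers' own direction stands it up, neck on top
- gear_unit: fixed grey gear unit, housing 110x110 mm, 40 mm tall, with feet 130 mm long at its sides and a 36 mm thick round boss sticking out 18 mm at its back (its +x). Origin on the bench under the middle of the housing and the stub; z up. A 72 mm round steel flange lies on top, its face 46 mm above the bench
- flange (a point): centre of the flange face, 46 mm above the bench, on the axis of the upright stub; z up. The coupling is home when its open end rests here. If the teeth do not mesh it stops on the spline ends, open end about 38 mm above the flange; they mesh within about 4 deg of the right angle, which comes every 60 deg, and it then slides down freely
- nose (a point): tip of the steel stub, 60 mm above the flange. The stub is fixed and does not turn. Six straight splines, every 60 deg, 7 mm wide, out to 19 mm from the axis, from the flange up to 40 mm; then a round core 25 mm thick to 48 mm and a nose tapering to 10 mm at the tip. The splines' angle differs every time, is not reported and has nothing to do with the unit's yaw: see or feel it
- cup: bystander: white ribbed cup, 76 mm wide, 44 mm tall; origin under its middle
- tweezers: bystander: bent steel tweezers lying flat, 124 mm long, 9 mm high; origin under their middle
- flux_bottle: bystander: small standing dispensing bottle, 44 mm wide, 140 mm tall; origin under its middle
- camera_back: bystander: white moulded camera back with boards on it, 98x79x45 mm; origin under its middle
Mind the look-alikes: they are no part of the job. Of the things shaped like the gear_unit, the grey one is meant.

How it is judged:
By the outcome, as a careful person would: the job done as asked, in the order asked, and still so for the second after the job is handed in, with the robot touching nothing.
It also fails if it takes over 64 s, if anything falls off the work surface, if the arm or the gripper's body presses on something with over 40 N, if the wrist force passes 120 N, or if a joint passes its speed limit or range.

## Working session

There is one attempt and no reset: what is moved stays moved. The work goes in short steps, Python scripts to look and compute and a tool call to move; the robot and the scene stay as the last step left them, time stands still between calls to the robot, and variables do not carry over. Pictures are saved under pics/ and viewed, and the job is handed in when it is done.

Besides the shell and the picture viewer there is one more tool, called after "Call:" as name(argument=value, ...) on one line, values as JSON. play_rows: Moves the arm, as the interface text tells. Its arguments: {"type":"object","properties":{"deltas":{"type":"array","items":{"type":"array","items":{"type":"number"}}},"squeeze":{"type":"number"}},"required":["deltas"]}

```bash
mkdir -p pics; ls; python3 - <<'E'
from bench import manip
import cv2,numpy as np
print(manip.observe())
for n in ("side","top"):
    p,d=manip.snapshot(n); cv2.imwrite(f"pics/{n}0.png",p[:,:,::-1]); np.savez(f"pics/{n}0.npz",p=p,d=d)
    c=manip.calibration(n); print(n,c)
    for l in ("coupling","gear_unit"):
        print(l,[(round(r["score"],2),r["rect"]) for r in manip.find_in(l,n)])
    for l in ("bore","hold","coupling","nose","flange"):
        print(l,[(round(r["score"],2),r["pixel"]) for r in manip.spot_point(l,n)])
print(manip.observe()["clock"])
E
```

```text
pics
{'clock': 0.0, 'joints': array([62.65110145, 24.44945944,  4.23115963, 92.05251444, -1.95342109,
       63.64568794, -3.8424822 ]), 'joint_velocities': array([ 0.00912786, -0.04475276, -0.03493709,  0.05280387,  0.00238584,
       -0.11758263, -0.07664613]), 'effort': array([-4.09258973e-04, -9.49824357e+01,  3.76019150e+00, -4.63498414e+01,
        1.92286866e-02,  1.03530168e-02,  3.91898448e-05]), 'position': array([ 0.21716472, -0.63863285,  0.20741067]), 'ee_rot': array([-1.79924710e+02,  5.79288707e-03,  1.87837424e+01]), 'wrist_force': array([-0.74619504, -0.09686308,  0.63880621]), 'torque': array([-0.0383588 ,  0.0232773 , -0.02361431]), 'width': 1.000445753019396}
side {'fx': 520.256112356016, 'fy': 520.256112356016, 'cx': 313.48492759738485, 'cy': 240.75883854307298, 'R': array([[-0.99223867, -0.12427615, -0.00422619],
       [-0.05975329,  0.5063334 , -0.86026509],
       [ 0.1090503 , -0.85333576, -0.50982949]]), 't': array([0.55217067, 0.05254658, 1.45626958])}
coupling [(0.66, [345.5, 202.4, 30.6, 20.3])]
gear_unit [(0.88, [294.6, 265.5, 56.7, 38.0]), (0.68, [298.
[... 172 characters left out ...]
flange [(0.78, [316.3, 191.0]), (0.75, [323.5, 271.1])]
top {'fx': 435.82622240741455, 'fy': 435.82622240741455, 'cx': 320.4357807253466, 'cy': 236.5066863039924, 'R': array([[ 0.01005205, -0.99988784,  0.01110285],
       [-0.99881177, -0.0105695 , -0.04757461],
       [ 0.04768663, -0.01061143, -0.99880598]]), 't': array([0.07919811, 0.56916312, 1.03212131])}
coupling [(0.63, [424.8, 278.8, 27.9, 39.4])]
gear_unit [(0.97, [438.9, 202.7, 66.2, 64.0]), (0.65, [248.9, 230.7, 53.5, 60.9])]
bore [(0.59, [436.9, 304.7])]
hold [(0.98, [437.3, 298.3])]
coupling [(0.82, [440.1, 280.9])]
nose [(0.59, [486.0, 232.5]), (0.55, [270.6, 261.1])]
flange [(0.92, [480.3, 233.4]), (0.62, [275.1, 263.4])]
0.8
```

```bash
python3 - <<'E'
import cv2
a=cv2.imread("pics/side0.png"); cv2.imwrite("pics/side0c.png",cv2.resize(a[120:380,160:480],None,fx=2.3,fy=2.3,interpolation=cv2.INTER_CUBIC))
b=cv2.imread("pics/top0.png"); cv2.imwrite("pics/top0c.png",cv2.resize(b[120:400,200:560],None,fx=2.1,fy=2.1,interpolation=cv2.INTER_CUBIC))
E
```

```text
(no output)
```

View pics/side0c.png

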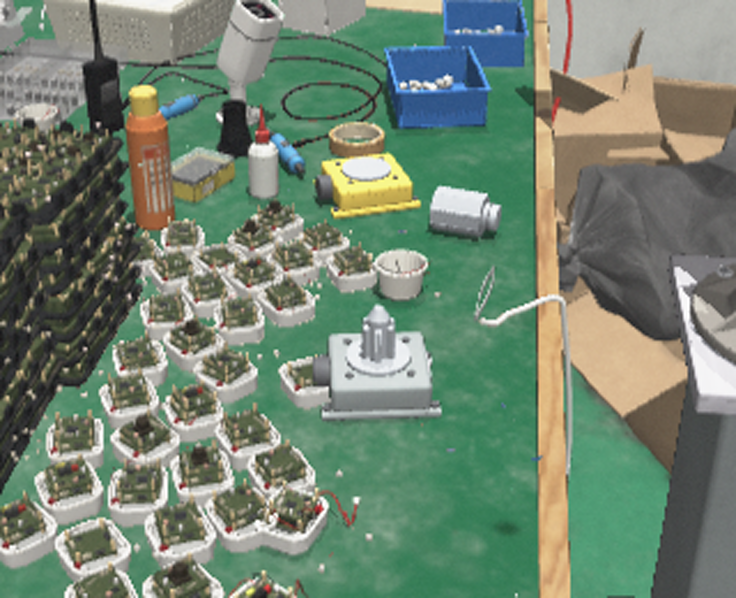

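View pics/top0c.png

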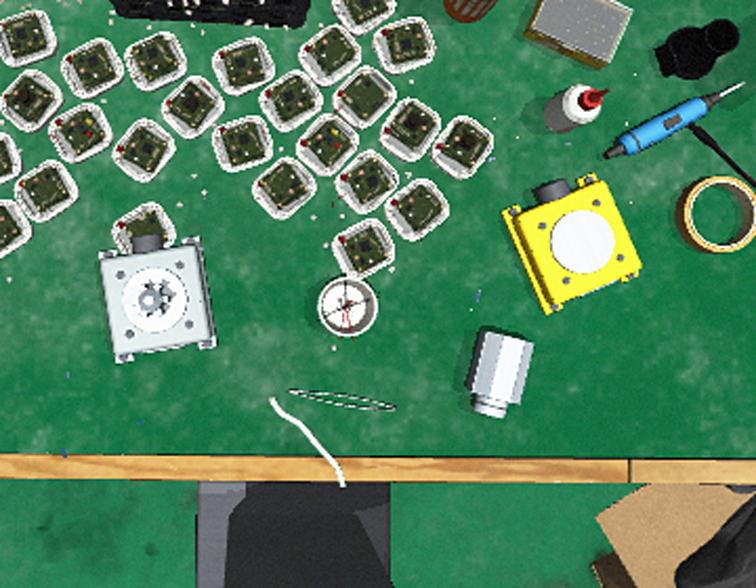

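The grey unit is on the left (top crop about 155,300) with its splined stub showing. The coupling lies on the right (about 498,370), neck towards the robot. The yellow unit is the look-alike. Next I'll measure both from depth.

```bash
cat > h.py <<'E'
from bench import manip
import cv2,numpy as np
from scipy.spatial.transform import Rotation as Ro
def cam(n,pose=None):
    c=manip.calibration(n)
    K=(c["fx"],c["fy"],c["cx"],c["cy"])
    if "R" in c:
        Rc=np.array(c["R"]).T; return K,Rc,-Rc@np.array(c["t"])
    T=np.array(c["T_tool_cam"]); o=pose or manip.observe()
    Rt=Ro.from_euler("xyz",o["ee_rot"],degrees=True).as_matrix()
    return K,Rt@T[:3,:3],Rt@T[:3,3]+o["position"]
def cloud(n,d,pose=None):
    K,R,C=cam(n,pose); v,u=np.mgrid[:d.shape[0],:d.shape[1]]
    P=np.stack([(u-K[2])/K[0]*d,(v-K[3])/K[1]*d,d],-1)
    return P@R.T+C
def atz(n,px,z,pose=None):
    K,R,C=cam(n,pose); r=R@np.array([(px[0]-K[2])/K[0],(px[1]-K[3])/K[1],1]); return C+r*(z-C[2])/r[2]
E
python3 - <<'E'
from h import *
for n in ("top","side"):
    d=np.load(f"pics/{n}0.npz")["d"]; X=cloud(n,d)
    c={"top":(438,296),"side":(360,212)}[n]
    S=X[c[1]-45:c[1]+45,c[0]-40:c[0]+40].reshape(-1,3); S=S[np.isfinite(S).all(1)]
    print(n,"bench z",np.percentile(S[:,2],[10,30,50]))
    m=S[:,2]>0.012; S=S[m]
    nb=np.median(S,0); S=S[np.linalg.norm(S[:,:2]-nb[:2],axis=1)<.07]
    print("cpl median",nb, "max z",np.percentile(S[:,2],98),len(S))
    if n=="top":
        t=S[S[:,2]>.045]; r=cv2.minAreaRect((t[:,:2]*1e4).astype(np.float32)); print("rect top body",r)
        r=cv2.minAreaRect((S[:,:2]*1e4).astype(np.float32)); print("rect all",r)
        for z,a in ((.056,[440.1,280.9]),(.028,[440.1,280.9]),(.028,[437.3,298.3])): print(a,atz(n,a,z))
        np.savetxt("S.txt",S)
    else:
        for z,a in ((.028,[345.5,212.9]),(.028,[361.9,213.5])): print(a,atz(n,a,z))
print("nose top",atz("top",[270.6,261.1],.106),"side",atz("side",[323.1,251.2],.106))
print("flange top",atz("top",[275.1,263.4],.046),"side",atz("side",[323.5,271.1],.046))
c=manip.calibration("wrist");print(c)
E
```

```text
top bench z [-0.00299817 -0.00109755  0.00017795]
cpl median [ 0.44284435 -0.18992848  0.04599388] max z 0.058383456291551415 931
rect top body ((4256.9462890625, -1884.617431640625), (508.13812255859375, 888.1698608398438), 76.20648193359375)
rect all ((4251.3759765625, -1891.4366455078125), (571.056640625, 895.7373657226562), 76.20648193359375)
[440.1, 280.9] [ 0.46715504 -0.19020703  0.056     ]
[440.1, 280.9] [ 0.46571971 -0.19821652  0.028     ]
[437.3, 298.3] [ 0.42482584 -0.19147729  0.028     ]
side bench z [-0.0047704  -0.00191842 -0.00035937]
cpl median [ 0.49294035 -0.17597478  0.03188437] max z 0.05664383613146247 269
[345.5, 212.9] [ 0.4762796  -0.17366641  0.028     ]
[361.9, 213.5] [ 0.42472466 -0.1755991   0.028     ]
nose top [0.50915369 0.19397022 0.106     ] side [0.50835823 0.18773545 0.106     ]
flange top [0.50335769 0.18966206 0.046     ] side [0.50707404 0.18721692 0.046     ]
{'fx': 386.5183416344172, 'fy': 386.5183416344172, 'cx': 324.1345614751033, 'cy': 236.82200199354887, 'T_tool_cam': array([[ 3.11222949e-05, -9.58053258e-01, -2.86590221e-01,
         7.36520417e-02],
       [ 9.99999923e-01,  1.41614736e-04, -3.64814146e-04,
        -1.67140691e-03],
       [ 3.90096780e-04, -2.86590188e-01,  9.58053189e-01,
        -1.64851190e-01],
       [ 0.00000000e+00,  0.00000000e+00,  0.00000000e+00,
         1.00000000e+00]])}
```

Call:
play_rows(deltas=[[0, 0, -0.3, 0.42, 0.95, 0, 1], [0, 0, -0.3, 0.42, 0.95, 0, 1], [0, 0, -0.3, 0.42, 0.95, 0, 1], [0, 0, -0.3, 0.42, 0.95, 0, 1], [0, 0, -0.3, 0.42, 0.95, 0, 1], [0, 0, -0.3, 0.42, 0.95, 0, 1], [0, 0, -0.3, 0.42, 0.95, 0, 1], [0, 0, -0.3, 0.42, 0.95, 0, 1], [0, 0, -0.3, 0.42, 0.95, 0, 1], [0, 0, -0.3, 0.42, 0.95, 0, 1]])

```text
clock: 1.8
position: [0.3226, -0.3954, 0.2081]
ee_rot: [179.9, 0.0, -0.2]
wrist_force: [0.2, -0.4, 0.3]
width: 1.002
```

Call:
play_rows(deltas=[[0, 0, -0.3, 0.5, 0.95, 0, 1], [0, 0, -0.3, 0.5, 0.95, 0, 1], [0, 0, -0.3, 0.5, 0.95, 0, 1], [0, 0, -0.3, 0.5, 0.95, 0, 1], [0, 0, -0.3, 0.5, 0.95, 0, 1], [0, 0, -0.3, 0.5, 0.95, 0, 1], [0, 0, -0.3, 0.5, 0.95, 0, 1], [0, 0, -0.2, 0.5, 0.95, 0, 1], [0, 0, 0, 0.2, 0.3, 0, 1], [0, 0, 0, 0, 0, 0, 1]])

```text
clock: 2.8
position: [0.4326, -0.1868, 0.2104]
ee_rot: [179.8, -0.2, -14.5]
wrist_force: [0.4, 1.1, -0.3]
width: 1.001
```

```bash
python3 - <<'E'
from h import *
o=manip.observe(); print(o["position"],o["ee_rot"],o["joints"])
p,d=manip.snapshot("wrist"); cv2.imwrite("pics/w1.png",p[:,:,::-1]); np.savez("pics/w1.npz",p=p,d=d)
r=manip.trace("coupling","wrist")
for q in r: print(q["score"],q["rect"])
X=cloud("wrist",d,o); m=r[0]["region"]&(d>0)
S=X[m]; print("z pct",np.percentile(S[:,2],[2,50,90,98]))
t=S[(S[:,2]>.052)&(S[:,2]<.062)]; rr=cv2.minAreaRect((t[:,:2]*1e4).astype(np.float32)); print("top flat",rr)
rr=cv2.minAreaRect((S[S[:,2]>.02][:,:2]*1e4).astype(np.float32)); print("all",rr)
for l in ("hold","coupling","bore"): print(l,[(q["score"],atz("wrist",q["pixel"],.028,o)) for q in manip.spot_point(l,"wrist")])
E
```

```text
[ 0.43255775 -0.18679939  0.21041187] [179.80819607  -0.24892375 -14.4570533 ] [ 25.09363695   5.40141314 -10.311015   116.78936996   1.36789816
  57.65311683 -90.35739295]
0.72 [297.9, 163.2, 62.9, 101.1]
z pct [0.00681151 0.05115009 0.05544102 0.05616929]
top flat ((4352.51416015625, -1904.66455078125), (318.5159912109375, 702.93115234375), 75.88117218017578)
all ((4257.87890625, -1885.6181640625), (556.5874633789062, 896.588134765625), 76.07598876953125)
hold [(0.57, array([ 0.43197494, -0.190681  ,  0.028     ]))]
coupling [(0.63, array([ 0.46759983, -0.19732501,  0.028     ]))]
bore [(0.6, array([ 0.40924567, -0.18386417,  0.028     ]))]
```

View pics/w1.png

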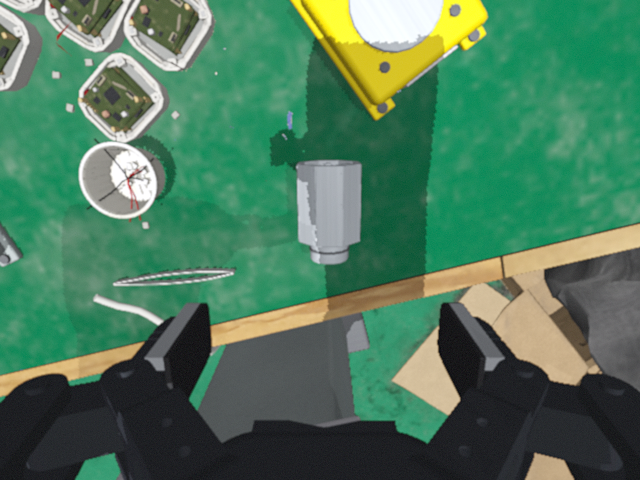

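Call:
play_rows(deltas=[[-0.23, -0.91, 0, -0.33, 0.07, -0.5, 1], [-0.23, -0.91, 0, -0.33, 0.07, -0.5, 1], [-0.23, -0.91, 0, -0.33, 0.07, -0.5, 1], [-0.23, -0.91, 0, -0.33, 0.07, -0.5, 1], [-0.23, -0.91, 0, -0.33, 0.07, -0.5, 1], [-0.23, -0.91, 0, -0.33, 0.07, -0.5, 1], [-0.23, -0.91, 0, -0.33, 0.07, -0.5, 1], [-0.23, -0.91, 0, -0.33, 0.07, -0.5, 1]])

```text
clock: 3.85
position: [0.3928, -0.1798, 0.1706]
ee_rot: [-178.3, -25.9, -14.8]
wrist_force: [-0.1, 1.4, 0.4]
width: 1.002
```

```bash
cat >> h.py <<'E'
def toR(d_az,roll_flip=False):
    a=np.radians(d_az); d=np.array([np.cos(a),np.sin(a),0]); u=np.array([0,0,1.])
    s=-1 if roll_flip else 1
    return np.stack([s*(d+u)/2**.5, s*np.cross(d,u),(d-u)/2**.5],1)
def need(Rt,pt):
    o=manip.observe(); R=Ro.from_euler("xyz",o["ee_rot"],degrees=True)
    rv=(Ro.from_matrix(Rt)*R.inv()).as_rotvec(degrees=True)/6
    print("clk",o["clock"],"pos",o["position"].round(4),"J",o["joints"].round(1),"F",o["wrist_force"].round(1))
    print("turn units",rv.round(2),"shift units",((np.array(pt)-o["position"])/.025).round(2))
def down(yaw): return Ro.from_euler("xyz",[180,0,yaw],degrees=True).as_matrix()
E
python3 - <<'E'
from h import *
need(toR(-14),(.4437,-.1930,.0146))
E
```

```text
clk 3.85 pos [ 0.3928 -0.1798  0.1706] J [ 57.8  -8.1 -34.5 140.3 -25.5  22.7 -60.4] F [-0.1  1.4  0.4]
turn units [-1.01 -3.02 -0.02] shift units [ 2.04 -0.53 -6.24]
```

Call:
play_rows(deltas=[[0, 0, 0, 0.2, -0.05, -0.6, 1], [0, 0, 0, 0.2, -0.05, -0.6, 1], [-0.2, -0.6, 0, 0.2, -0.05, -0.6, 1], [-0.2, -0.6, 0, 0.1, -0.05, -0.6, 1], [-0.2, -0.6, 0, 0, 0, -0.2, 1], [-0.2, -0.6, 0, 0, 0, 0, 1], [-0.2, -0.6, 0, 0, 0, 0, 1]])

```text
clock: 4.55
position: [0.4258, -0.2082, 0.1465]
ee_rot: [-178.9, -32.4, -14.6]
wrist_force: [0.4, 0.5, 0.4]
width: 0.997
```

```bash
python3 - <<'E'
from h import *
need(toR(-14),(.4437,-.1930,.0146))
E
```

```text
clk 4.55 pos [ 0.4258 -0.2082  0.1465] J [ 95.3   0.8 -69.8 141.  -42.1   9.4 -38.6] F [0.4 0.5 0.4]
turn units [-0.66 -2.   -0.01] shift units [ 0.72  0.61 -5.28]
```

Call:
play_rows(deltas=[[0.2, 0.7, 0, -0.2, 0.1, 0.5, 1], [0.2, 0.8, 0, -0.1, 0.1, 0.5, 1], [0.2, 0.9, 0, 0.1, 0.1, 0.5, 1], [0.2, 0.9, 0, 0.2, 0.1, 0.3, 1], [0.2, 0.9, 0, 0.2, 0.1, 0.3, 1], [0.2, 0.9, 0, 0.2, 0, 0.3, 1]])

```text
clock: 5.15
position: [0.433, -0.2028, 0.2063]
ee_rot: [180.0, -1.9, -13.7]
wrist_force: [-1.4, 0.1, 0.5]
width: 0.998
```

```bash
python3 - <<'E'
from h import *
need(down(-14),(.4307,-.1898,.12))
d=np.load("pics/top0.npz")["d"]; X=cloud("top",d)
# height map grid
g=np.zeros((600,700,3),np.uint8); p=np.load("pics/top0.npz")["p"]
pts=X.reshape(-1,3); col=p.reshape(-1,3)
# x 0.3..0.9, y 0.35..-0.35 ; 1mm
i=((0.9-pts[:,0])*1000).astype(int); j=((0.25-pts[:,1])*1000).astype(int)
for k in np.where((i>=1)&(i<599)&(j>=1)&(j<699)&(pts[:,2]>-.03))[0]:
    g[i[k]-1:i[k]+2,j[k]-1:j[k]+2]=col[k][::-1]
for t in range(0,700,100):
    cv2.line(g,(t,0),(t,599),(0,0,255),1); cv2.putText(g,f"y{.25-t/1000:.2f}",(t,590),0,.4,(255,255,255))
    if t<600: cv2.line(g,(0,t),(699,t),(0,0,255),1); cv2.putText(g,f"x{.9-t/1000:.1f}",(2,t+12),0,.4,(255,255,255))
cv2.imwrite("pics/map.png",g)
E
```

```text
clk 5.15 pos [ 0.433  -0.2028  0.2063] J [ 76.2  13.2 -65.  115.2  14.3  58.  -99.2] F [-1.4  0.1  0.5]
turn units [ 0.08  0.31 -0.05] shift units [-0.09  0.52 -3.45]
```

View pics/map.png

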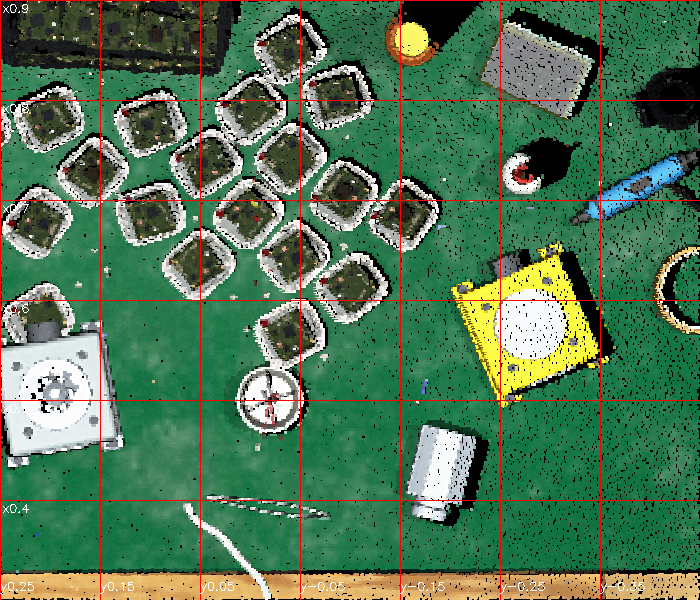

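Call:
play_rows(deltas=[[0.08, 0.31, -0.05, -0.09, 0.5, -0.8, 1], [0, 0, 0, 0, 0, -0.9, 1], [0, 0, 0, 0, 0, -0.9, 1], [0, 0, 0, 0, 0, -0.9, 1], [0, 0, 0, 0, 0, 0, 1]])

```text
clock: 5.65
position: [0.4334, -0.1938, 0.1163]
ee_rot: [-179.9, 0.2, -14.3]
wrist_force: [0.4, 0.2, 0.4]
width: 0.998
```

```bash
python3 - <<'E'
from h import *
need(down(-14),(.4307,-.1898,.012))
E
```

```text
clk 5.65 pos [ 0.4334 -0.1938  0.1163] J [  66.8   22.   -59.2  119.4   24.2   51.6 -110.4] F [0.4 0.2 0.4]
turn units [-0.02 -0.03  0.05] shift units [-0.11  0.16 -4.17]
```

Call:
play_rows(deltas=[[0, 0, 0.05, -0.11, 0.16, -0.8, 1], [0, 0, 0, 0, 0, -0.9, 1], [0, 0, 0, 0, 0, -0.9, 1], [0, 0, 0, 0, 0, -0.9, 1], [0, 0, 0, 0, 0, -0.6, 1], [0, 0, 0, 0, 0, 0, 1]])

```text
clock: 6.25
position: [0.4318, -0.1953, 0.0158]
ee_rot: [179.9, -0.1, -14.4]
wrist_force: [0.1, -0.8, -0.2]
width: 0.998
```

```bash
python3 - <<'E'
from h import *
need(down(-14),(.4307,-.1898,.012))
E
```

```text
clk 6.25 pos [ 0.4318 -0.1953  0.0158] J [  58.4   30.6  -50.4  123.7   36.4   41.7 -121. ] F [ 0.1 -0.8 -0.2]
turn units [0.02 0.   0.07] shift units [-0.04  0.22 -0.15]
```

Call:
play_rows(deltas=[[0, 0, 0.07, -0.04, 0.22, -0.15, 1], [0, 0, 0, 0, 0.04, 0, 0], [0, 0, 0, 0, 0, 0, 0], [0, 0, 0, 0, 0, 0, 0], [0, 0, 0, 0, 0, 0, 0], [0, 0, 0, 0, 0, 0, 0]], squeeze=50)

```text
clock: 6.85
position: [0.4334, -0.1908, 0.0189]
ee_rot: [179.6, -0.4, -14.1]
wrist_force: [-10.9, 3.8, 34.0]
width: 0.505
```

```bash
python3 - <<'E'
from h import *
o=manip.observe();print(o["position"],o["ee_rot"],o["wrist_force"],o["torque"],o["width"])
p,d=manip.snapshot("wrist"); cv2.imwrite("pics/w2.png",p[:,:,::-1]); np.savez("pics/w2.npz",p=p,d=d)
p,d=manip.snapshot("side"); cv2.imwrite("pics/s2.png",cv2.resize(p[150:270,270:430,::-1],None,fx=4.5,fy=4.5))
E
```

```text
[ 0.43342858 -0.19075712  0.01886116] [179.55234751  -0.40368627 -14.05974466] [-10.90320953   3.78276011  33.99467754] [0.8654784  2.24264355 0.09428189] 0.5047045802053151
```

View pics/w2.png

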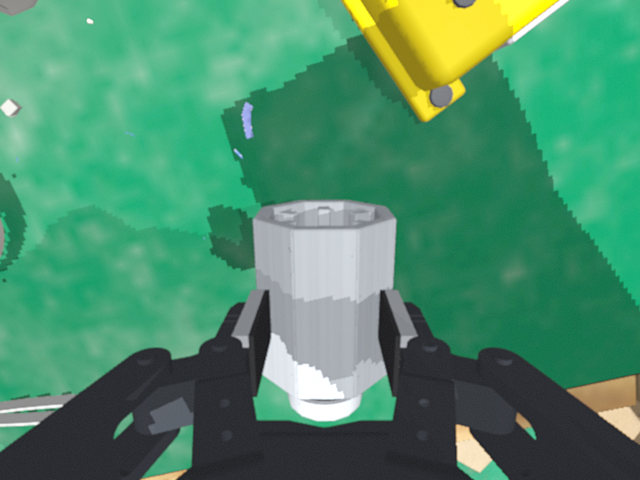

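View pics/s2.png

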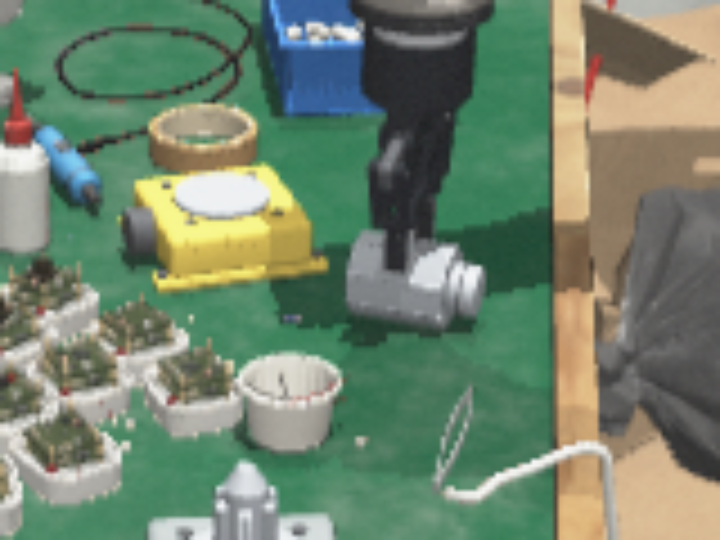

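Call:
play_rows(deltas=[[0, 0, 0, 0, 0, 0, 1], [0, 0, 0, 0, 0, 0, 1], [0, 0, 0, 0, 0, 0, 1], [0, 0, 0, 0, 0, 0, 1]])

```text
clock: 7.35
position: [0.4348, -0.1917, 0.0213]
ee_rot: [179.4, -0.6, -14.1]
wrist_force: [0.2, -0.3, -0.8]
width: 0.998
```

```bash
python3 - <<'E'
from h import *
need(down(-14),(.4307,-.1898,.004))
o=manip.observe()
p,d=manip.snapshot("wrist"); cv2.imwrite("pics/w3.png",p[:,:,::-1]); np.savez("pics/w3.npz",p=p,d=d)
r=manip.trace("coupling","wrist")
X=cloud("wrist",d,o); m=r[0]["region"]&(d>0); S=X[m]
t=S[(S[:,2]>.05)&(S[:,2]<.062)]; print(o["width"],"top flat",cv2.minAreaRect((t[:,:2]*1e4).astype(np.float32)),np.median(t[:,2]))
print("all",cv2.minAreaRect((S[S[:,2]>.02][:,:2]*1e4).astype(np.float32)))
cv2.imwrite("pics/w3c.png",cv2.resize(p[180:260,230:420,::-1],None,fx=4,fy=4,interpolation=cv2.INTER_CUBIC))
E
```

```text
clk 7.35 pos [ 0.4348 -0.1917  0.0213] J [  57.9   29.8  -50.8  123.9   36.4   41.7 -121.5] F [ 0.2 -0.3 -0.8]
turn units [0.12 0.08 0.02] shift units [-0.16  0.08 -0.69]
0.9977873963383342 top flat ((4353.94287109375, -1894.9959716796875), (352.1021423339844, 708.705078125), 76.45111083984375) 0.054728875828039314
all ((4257.22705078125, -1871.382568359375), (563.2140502929688, 908.6127319335938), 76.26313018798828)
```

View pics/w3c.png

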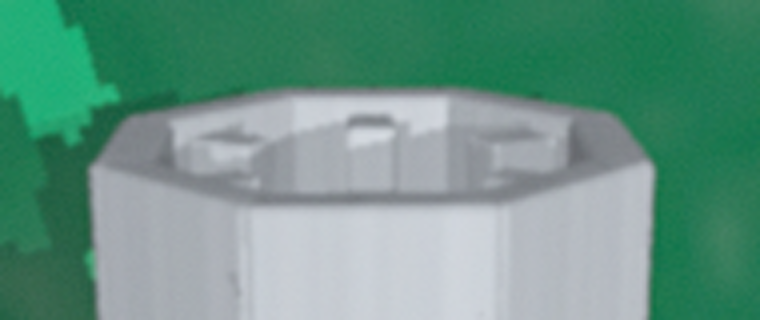

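View pics/w3.png

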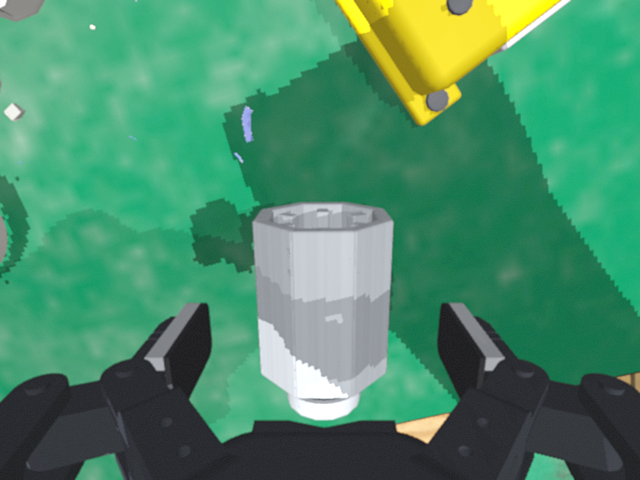

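Call:
play_rows(deltas=[[0.12, 0.08, 0.03, -0.16, 0.12, -0.4, 1], [0, 0, 0, 0, 0, -0.3, 1], [0, 0, 0, 0, 0, 0, 1]])

```text
clock: 7.75
position: [0.4299, -0.1884, 0.0018]
ee_rot: [-179.9, 0.1, -13.9]
wrist_force: [0.1, 0.4, -0.0]
width: 0.995
```

```bash
python3 - <<'E'
from h import *
need(down(-13.8),(.4306,-.1885,.004))
E
```

```text
clk 7.75 pos [ 0.4299 -0.1884  0.0018] J [  56.9   31.7  -49.4  124.4   38.    40.3 -122.6] F [ 0.1  0.4 -0. ]
turn units [-0.02 -0.02  0.02] shift units [ 0.03 -0.    0.09]
```

Call:
play_rows(deltas=[[0, 0, 0, 0.03, 0, 0.1, 0], [0, 0, 0, 0, 0, 0, 0], [0, 0, 0, 0, 0, 0, 0], [0, 0, 0, 0, 0, 0, 0], [0, 0, 0, 0, 0, 0, 0]], squeeze=60)

```text
clock: 8.25
position: [0.4304, -0.1882, 0.0045]
ee_rot: [-179.9, 0.2, -13.9]
wrist_force: [0.0, 0.6, -3.7]
width: 0.634
```

Call:
play_rows(deltas=[[0, 0, 0, 0, 0, 0.5, 0], [0, 0, 0, 0, 0, 0.8, 0], [0, 0, 0, 0, -0.2, 0.8, 0], [0, 0, -0.4, 0, -0.7, 0.6, 0], [0, 0, -0.5, 0, -0.9, 0, 0], [0, 0, -0.5, 0, -0.9, 0, 0], [0, 0, -0.5, 0.2, -0.9, 0, 0], [0, 0, -0.5, 0.2, -0.9, 0, 0], [0, 0, -0.5, 0.2, -0.9, 0, 0], [0, 0, -0.5, 0.3, -0.9, 0, 0]])

```text
clock: 9.25
position: [0.4492, -0.3546, 0.0745]
ee_rot: [-180.0, 0.5, -35.5]
wrist_force: [0.2, 0.3, -3.3]
width: 0.636
```

```bash
python3 - <<'E'
from h import *
need(down(-42),(.48,-.43,.0045)); print(manip.observe()["width"])
E
```

```text
clk 9.25 pos [ 0.4492 -0.3546  0.0745] J [  68.1   31.4  -46.7  109.4   28.6   52.  -118.3] F [ 0.2  0.3 -3.3]
turn units [-0.05 -0.06 -1.08] shift units [ 1.23 -3.02 -2.8 ]
0.6359767622653447
```

Call:
play_rows(deltas=[[0, 0, -0.4, 0.4, -0.9, 0, 0], [0, 0, -0.4, 0.4, -0.9, -0.3, 0], [0, 0, -0.3, 0.3, -0.8, -0.7, 0], [0, 0, 0, 0, -0.2, -0.8, 0], [0, 0, 0, 0, 0, -0.5, 0], [0, 0, 0, 0, 0, 0, 0]])

```text
clock: 9.85
position: [0.4716, -0.438, 0.0073]
ee_rot: [179.8, 0.8, -43.7]
wrist_force: [-0.8, 0.3, -2.8]
width: 0.631
```

```bash
python3 - <<'E'
from h import *
need(down(-42),(.48,-.43,.0045)); print(manip.observe()["width"])
E
```

```text
clk 9.85 pos [ 0.4716 -0.438   0.0073] J [  65.7   40.9  -39.7  101.5   32.8   50.7 -122.6] F [-0.8  0.3 -2.8]
turn units [-0.07 -0.13  0.28] shift units [ 0.33  0.32 -0.11]
0.6312639270785801
```

Call:
play_rows(deltas=[[-0.07, -0.13, 0, 0, 0, -0.06, 0], [0, 0, 0, 0, 0, -0.05, 0], [0, 0, 0, 0, 0, -0.02, 0], [0, 0, 0, 0, 0, 0, 0]])

```text
clock: 10.25
position: [0.4715, -0.4376, 0.0053]
ee_rot: [-180.0, -0.1, -43.6]
wrist_force: [-0.1, -0.7, -3.8]
width: 0.635
```

Call:
play_rows(deltas=[[0, 0, 0, 0, 0, -0.05, 0], [0, 0, 0, 0, 0, -0.04, 0], [0, 0, 0, 0, 0, 0, 1], [0, 0, 0, 0, 0, 0, 1], [0, 0, 0, 0, 0, 0, 1], [0, 0, 0, 0, 0, 0, 1]])

```text
clock: 10.85
position: [0.4731, -0.4382, 0.0052]
ee_rot: [-180.0, -0.3, -43.6]
wrist_force: [0.0, 0.9, 0.1]
width: 1.003
```

Call:
play_rows(deltas=[[0, 0, 0, 0, 0, 0.9, 1], [0, 0, 0, 0, 0, 0.9, 1], [0, 0, 0, 0, 0, 0.9, 1], [0, 0, 0, -0.3, 0.3, 0.9, 1], [0, 0, 0, -0.4, 0.4, 0.5, 1], [0, 0, 0, 0, 0, 0, 1]])

```text
clock: 11.45
position: [0.455, -0.4192, 0.1105]
ee_rot: [-179.9, -0.2, -43.6]
wrist_force: [0.8, -0.6, -0.5]
width: 1.001
```

```bash
python3 - <<'E'
from h import *
o=manip.observe()
p,d=manip.snapshot("wrist"); cv2.imwrite("pics/w4.png",p[:,:,::-1]); np.savez("pics/w4.npz",p=p,d=d)
r=manip.trace("coupling","wrist")
X=cloud("wrist",d,o); m=r[0]["region"]&(d>0); S=X[m]
t=S[(S[:,2]>.05)&(S[:,2]<.062)]; print(r[0]["score"],"top flat",cv2.minAreaRect((t[:,:2]*1e4).astype(np.float32)),np.median(t[:,2]))
print("all",cv2.minAreaRect((S[S[:,2]>.02][:,:2]*1e4).astype(np.float32)))
need(toR(-43.6),(.430,-.398,.085))
E
```

```text
0.79 top flat ((4760.47314453125, -4406.4736328125), (355.5570068359375, 694.2424926757812), 46.8516960144043) 0.054715109700003484
all ((4688.583984375, -4339.568359375), (561.29296875, 897.261474609375), 46.386024475097656)
clk 11.55 pos [ 0.4552 -0.4199  0.1089] J [  70.3   31.7  -44.8  102.5   26.4   56.6 -118.7] F [-0.4  0.5 -0.1]
turn units [-5.16 -5.4  -0.  ] shift units [-1.01  0.88 -0.96]
```

View pics/w4.png

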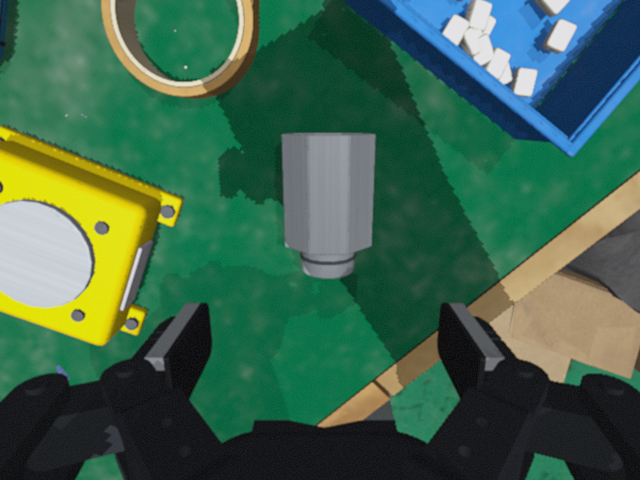

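Call:
play_rows(deltas=[[-0.65, -0.68, 0, -0.15, 0.15, 0, 1], [-0.65, -0.68, 0, -0.15, 0.15, 0, 1], [-0.65, -0.68, 0, -0.15, 0.15, 0, 1], [-0.65, -0.68, 0, -0.15, 0.15, 0, 1], [-0.65, -0.68, 0, -0.1, 0.1, 0, 1], [-0.65, -0.68, 0, -0.1, 0.1, -0.1, 1], [-0.65, -0.68, 0, -0.1, 0.1, -0.2, 1], [-0.65, -0.68, 0, 0, 0, -0.2, 1]])

```text
clock: 12.35
position: [0.4349, -0.4117, 0.1489]
ee_rot: [179.4, -34.7, -41.9]
wrist_force: [1.0, 1.2, -1.1]
width: 1.0
```

```bash
python3 - <<'E'
from h import *
need(toR(-43.6),(.431,-.398,.0857))
E
```

```text
clk 12.35 pos [ 0.4349 -0.4117  0.1489] J [  54.     9.3  -21.   132.2   61.4    9.4 -156.4] F [ 1.   1.2 -1.1]
turn units [-1.11 -1.3  -0.23] shift units [-0.16  0.55 -2.53]
```

```bash
cat > fk.py <<'E'
import numpy as np, itertools
from scipy.spatial.transform import Rotation as Ro
from scipy.optimize import least_squares
D=[([62.651,24.449,4.231,92.053,-1.953,63.646,-3.842],(.21716,-.63863,.20741),(-179.92,.006,18.784)),
([25.094,5.401,-10.311,116.789,1.368,57.653,-90.357],(.43256,-.1868,.21041),(179.808,-.249,-14.457)),
([57.8,-8.1,-34.5,140.3,-25.5,22.7,-60.4],(.3928,-.1798,.1706),(-178.3,-25.9,-14.8)),
([95.3,.8,-69.8,141,-42.1,9.4,-38.6],(.4258,-.2082,.1465),(-178.9,-32.4,-14.6)),
([76.2,13.2,-65,115.2,14.3,58,-99.2],(.433,-.2028,.2063),(180,-1.9,-13.7)),
([54,9.3,-21,132.2,61.4,9.4,-156.4],(.4349,-.4117,.1489),(179.4,-34.7,-41.9)),
([65.7,40.9,-39.7,101.5,32.8,50.7,-122.6],(.4716,-.438,.0073),(179.8,.8,-43.7)),
([70.3,31.7,-44.8,102.5,26.4,56.6,-118.7],(.4552,-.4199,.1089),(-179.9,-.2,-43.6))]
def fk(q,p,s):
    a,b,h,L,o1,o7,e1,e2,e3=p
    q=np.radians(q); z=lambda t:Ro.from_euler("z",t); y=lambda t:Ro.from_euler("y",t)
    R=z(s[0]*q[0]+o1)*y(q[1]); P=np.array([0,0,h])+(z(s[0]*q[0]+o1)).apply([e3,0,0])
    R=R*z(s[1]*q[2]); P=P+R.apply([e1,0,a])
    R=R*y(q[3]); P=P+R.apply([e2,0,b])
    R=R*z(s[2]*q[4])*y(q[5]); P=P+R.apply([0,0,L])
    R=R*z(s[3]*q[6]+o7)
    return P,R
def res(p,s):
    r=[]
    for q,x,e in D:
        P,R=fk(q,p,s); r+=list((P-x)*10)+list((R.inv()*Ro.from_euler("xyz",e,degrees=True)).as_rotvec())
    return np.array(r)
def fit():
    best=None
    for s in itertools.product((1,-1),repeat=4):
      for o7 in (0,np.pi/2,np.pi,-np.pi/2):
       for o1 in (0,):
        f=least_squares(res,[.56,.5,.25,.33,o1,o7,0,0,0],args=(s,),max_nfev=60)
        if best is None or f.cost<best[0]: best=(f.cost,s,f.x)
    return best
if __name__=="__main__":
    b=fit(); print(b); np.save("fk.npy",np.r_[b[2],b[1]])
    print(np.abs(res(b[2],b[1])).reshape(-1,6).max(1))
E
python3 fk.py
```

```text
(np.float64(0.06066848039105826), (-1, -1, -1, -1), array([ 5.77076112e-01,  5.07384619e-01,  3.18814369e-01,  3.78505183e-01,
       -9.99032225e-02, -4.80689976e+00, -2.52795339e-03,  5.02315265e-02,
        9.28965744e-03]))
[0.11520325 0.16746293 0.07852012 0.10483755 0.05814341 0.08734656
 0.11422975 0.07532683]
```

```bash
cat > fk2.py <<'E'
from fk import D,np,Ro,least_squares
S=(-1,-1,-1,-1)
# p: 7 joint zero offsets, 7 link offset vectors (3 each)... regularised
def fk(q,p):
    o=p[:7]; V=p[7:].reshape(6,3)
    q=np.radians(q)*np.array([-1,1,-1,1,-1,1,-1])+o
    R=Ro.identity(); P=np.zeros(3)
    for i in range(7):
        R=R*Ro.from_euler("zyzyzyz"[i],q[i])
        if i in (0,1,2,3,4,5): P=P+R.apply(V[i])
    return P,R
p0=np.zeros(25); p0[6]=-4.807
p0[7+2]=.32; p0[7+6+2]=.577; p0[7+12+2]=.507; p0[7+15+2]=.378
W=np.r_[np.full(7,.15),np.full(18,.8)]
W[[9,15,21,24]]=.02; W[6]=.01
# links with redundant lengthwise offsets pinned
def res(p):
    r=[]
    for q,x,e in D:
        P,R=fk(q,p); r+=list((P-x)*10)+list((R.inv()*Ro.from_euler("xyz",e,degrees=True)).as_rotvec())
    return np.r_[np.array(r),W*(p-p0)*.3]
f=least_squares(res,p0,max_nfev=300)
print(f.x[:7].round(4)*57.3); print(f.x[7:].reshape(6,3).round(4))
print(np.abs(res(f.x)[:len(D)*6]).reshape(-1,6).max(1).round(4))
np.save("fk2.npy",f.x)
E
python3 fk2.py
```

```text
[ 1.0314000e-01  3.4380000e-02 -1.4898000e-01 -2.2920000e-02
  5.1570000e-02 -2.8650000e-02 -2.7009501e+02]
[[-3.000e-04 -1.400e-02  2.830e-01]
 [ 1.000e-04 -1.400e-02 -0.000e+00]
 [ 2.000e-04 -1.740e-02  5.547e-01]
 [ 2.000e-04 -1.740e-02 -0.000e+00]
 [-6.000e-04 -6.000e-04  4.931e-01]
 [ 1.000e-04 -6.000e-04  3.623e-01]]
[0.0009 0.0014 0.0026 0.0028 0.0005 0.0017 0.0033 0.0047]
```

```bash
cat > ik.py <<'E'
from fk import np,Ro,least_squares
p=np.load("fk2.npy")
def fk(q):
    o=p[:7]; V=p[7:].reshape(6,3); q=np.radians(q)*np.array([-1,1,-1,1,-1,1,-1])+o
    R=Ro.identity(); P=np.zeros(3)
    for i in range(7):
        R=R*Ro.from_euler("zyzyzyz"[i],q[i])
        if i<6: P=P+R.apply(V[i])
    return P,R
LO=np.array([-163.25,-28.42,-70.27,12.13,-58.53,9.26,-156.51]); HI=np.array([163.25,122.38,78.77,141.07,238.53,117.41,156.51])
def toR(az,flip=False,tilt=45):
    a=np.radians(az); t=np.radians(tilt); d=np.array([np.cos(a),np.sin(a),0]); u=np.array([0,0,1.]); s=-1 if flip else 1
    z=np.sin(t)*d-np.cos(t)*u; x=np.cos(t)*d+np.sin(t)*u
    return np.stack([s*x,s*np.cross(d,u),z],1)
def ik(P,R,seeds,margin=3):
    R=Ro.from_matrix(R); lo=LO+margin; hi=HI-margin; best=None
    for s in seeds:
        def f(q):
            a,b=fk(q); return np.r_[(a-P)*100,(b.inv()*R).as_rotvec()*20,(q-(lo+hi)/2)*[0,0,.001,0,.001,0,.001]]
        r=least_squares(f,np.clip(s,lo+.1,hi-.1),bounds=(lo,hi),max_nfev=60)
        a,b=fk(r.x); e=np.linalg.norm(a-P)*1000+np.degrees((b.inv()*R).magnitude())
        if best is None or e<best[0]: best=(e,r.x)
        if e<.6: break
    return best
E
cat > scan.py <<'E'
from ik import *
for r in (.5,.56,.6,.64,.68,.72,.76,.8):
    for rel in (0,30,-30,60,-60,90,-90):
        row=[]
        for flip,j7 in ((False,-90),(True,90)):
            R=toR(rel,flip)
            P=np.array([r,0,.028])+.019*R[:,2]
            seeds=[np.array([0,40,j3,100,j5,40,j7-rel*s]) for j3 in (0,-30,30) for s in (1,) for j5 in (0,rel,-rel)]
            b=ik(P,R,seeds); row.append((round(b[0],1),b[1].round(0).astype(int).tolist() if b[0]<2 else None))
        print(r,rel,row,flush=True)
E
timeout 550 python3 scan.py
```

```text
0.5 0 [(np.float64(49.8), None), (np.float64(44.2), None)]
0.5 30 [(np.float64(17.9), None), (np.float64(19.3), None)]
0.5 -30 [(np.float64(31.9), None), (np.float64(17.9), None)]
0.5 60 [(np.float64(0.0), [74, 55, -67, 129, 14, 15, -20]), (np.float64(3.1), None)]
0.5 -60 [(np.float64(0.0), [-86, 64, 65, 135, -39, 17, -149]), (np.float64(0.0), [-63, 39, 32, 134, 57, 31, -61])]
0.5 90 [(np.float64(0.0), [68, 61, -67, 114, 15, 46, 1]), (np.float64(0.0), [29, 39, -12, 116, -46, 53, -124])]
0.5 -90 [(np.float64(0.0), [-3, 44, -38, 115, 59, 80, 101]), (np.float64(0.0), [-61, 46, 38, 118, 17, 47, -42])]
0.56 0 [(np.float64(44.3), None), (np.float64(20.7), None)]
0.56 30 [(np.float64(10.2), None), (np.float64(0.0), [66, 53, -67, 137, 145, 21, 2])]
0.56 -30 [(np.float64(28.0), None), (np.float64(0.0), [2, 35, -36, 138, 109, 58, -66])]
0.56 60 [(np.float64(0.1), [67, 53, -62, 123, 1, 17, -9]), (np.float64(0.0), [70, 58, -67, 123, 22, 19, 152])]
0.56 -60 [(np.float64(0.0), [-80, 65, 65, 128, -35, 19, -151]), (np.float64(0.0), [-64, 44, 39, 127, 47, 26, -47])]
0.56 90 [(np.float64(0.0), [62, 61
[... 3873 characters left out ...]
e), (np.float64(0.0), [26, 46, -42, 115, 131, 32, -28])]
0.8 30 [(np.float64(0.0), [52, 64, -67, 108, 100, 21, -130]), (np.float64(0.0), [47, 57, -58, 108, 103, 12, 41])]
0.8 -30 [(np.float64(11.4), None), (np.float64(0.0), [-12, 41, -7, 110, 99, 36, -46])]
0.8 60 [(np.float64(0.1), [42, 56, -46, 93, -14, 29, -2]), (np.float64(0.0), [53, 68, -67, 93, 29, 33, 146])]
0.8 -60 [(np.float64(0.0), [-60, 71, 64, 98, -28, 31, -154]), (np.float64(0.0), [-29, 48, 10, 96, 56, 46, -37])]
0.8 90 [(np.float64(0.0), [39, 67, -52, 72, 2, 62, 7]), (np.float64(0.0), [18, 56, -10, 74, -39, 67, -147])]
0.8 -90 [(np.float64(0.0), [-3, 60, -34, 73, 67, 90, 128]), (np.float64(0.0), [-29, 57, 13, 75, 33, 69, -38])]
```

```bash
python3 - <<'E'
from h import *
o={"position":np.array([0.455,-0.4192,0.1105]),"ee_rot":np.array([-179.9,-.2,-43.6])}
f=np.load("pics/w4.npz"); X=cloud("wrist",f["d"],o).reshape(-1,3); col=f["p"].reshape(-1,3)
g=np.zeros((600,700,3),np.uint8)
i=((0.8-X[:,0])*1000).astype(int); j=((-0.15-X[:,1])*1000).astype(int)
for k in np.where((i>=1)&(i<599)&(j>=1)&(j<699)&(X[:,2]>-.03)&(X[:,2]<.12))[0]: g[i[k]-1:i[k]+2,j[k]-1:j[k]+2]=col[k][::-1]
for t in range(0,700,100):
    cv2.line(g,(t,0),(t,599),(0,0,255),1); cv2.putText(g,f"y{-.15-t/1000:.2f}",(t,590),0,.4,(255,255,255))
    if t<600: cv2.line(g,(0,t),(699,t),(0,0,255),1); cv2.putText(g,f"x{.8-t/1000:.1f}",(2,t+12),0,.4,(255,255,255))
cv2.imwrite("pics/map2.png",g)
E
```

```text
(no output)
```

View pics/map2.png

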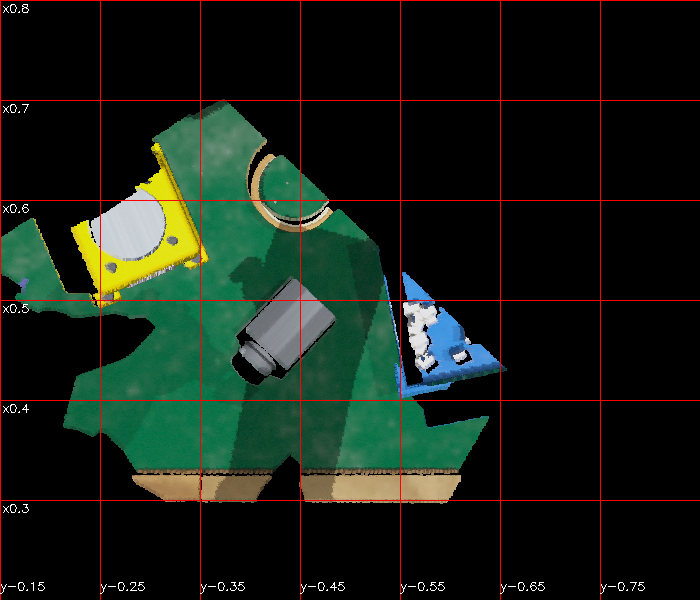

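Call:
play_rows(deltas=[[0.7, 0.7, 0.1, 0.1, -0.1, 0, 1], [0.7, 0.7, 0.1, 0.2, -0.2, 0, 1], [0.7, 0.7, 0, 0.2, -0.2, 0, 1], [0.7, 0.7, 0, 0.2, -0.2, 0, 1], [0.7, 0.7, 0, 0.2, -0.1, 0, 1], [0.6, 0.6, 0, 0.2, -0.1, 0, 1], [0, 0, 0, 0, 0, 0, 1]])

```text
clock: 13.05
position: [0.4597, -0.4388, 0.1478]
ee_rot: [-179.6, -5.4, -41.9]
wrist_force: [0.5, 0.2, -0.4]
width: 1.0
```

```bash
python3 - <<'E'
from h import *
need(down(-43.6),(.4725,-.4374,.004))
E
```

```text
clk 13.05 pos [ 0.4597 -0.4388  0.1478] J [  67.4   25.6  -38.   103.3   20.2   52.2 -110.8] F [ 0.5  0.2 -0.4]
turn units [ 0.56  0.71 -0.29] shift units [ 0.51  0.06 -5.75]
```

Call:
play_rows(deltas=[[0.56, 0.71, -0.29, 0.5, 0.06, -0.5, 1], [0, 0, 0, 0, 0, -0.8, 1], [0, 0, 0, 0, 0, -0.9, 1], [0, 0, 0, 0, 0, -0.9, 1], [0, 0, 0, 0, 0, -0.9, 1], [0, 0, 0, 0, 0, -0.6, 1], [0, 0, 0, 0, 0, -0.3, 1], [0, 0, 0, 0, 0, 0, 1]])

```text
clock: 13.85
position: [0.4716, -0.4364, 0.013]
ee_rot: [180.0, 0.3, -43.6]
wrist_force: [0.1, -0.1, -0.2]
width: 1.002
```

```bash
python3 - <<'E'
from h import *
need(down(-43.6),(.4725,-.4374,.004))
E
```

```text
clk 13.85 pos [ 0.4716 -0.4364  0.013 ] J [  61.    38.1  -32.6  102.3   26.6   47.9 -118.1] F [ 0.1 -0.1 -0.2]
turn units [-0.03 -0.04  0.  ] shift units [ 0.04 -0.04 -0.36]
```

Call:
play_rows(deltas=[[-0.03, -0.04, 0, 0.04, -0.04, -0.34, 1], [0, 0, 0, 0, 0, 0, 0], [0, 0, 0, 0, 0, 0, 0], [0, 0, 0, 0, 0, 0, 0], [0, 0, 0, 0, 0, 0, 0], [0, 0, 0, 0, 0, 0, 0], [0, 0, 0.3, 0, 0, 0.5, 0], [0, 0, 1, -0.2, 0.1, 0.5, 0], [0, 0, 1, -0.2, 0.2, 0, 0], [0, 0, 1, -0.2, 0.2, 0, 0]])

```text
clock: 14.85
position: [0.4588, -0.4261, 0.0328]
ee_rot: [179.9, -0.2, -23.3]
wrist_force: [-0.1, -0.4, -2.9]
width: 0.631
```

Call:
play_rows(deltas=[[0, 0, 1, -0.2, 0.2, 0, 0], [0, 0, 1, -0.2, 0.2, 0, 0], [0, 0, 1, -0.2, 0.2, 0, 0], [0, 0, 1, -0.1, 0.1, 0, 0], [0, 0, 1, -0.1, 0.1, 0, 0], [0, 0, 1, -0.1, 0.1, 0, 0], [0, 0, 1, -0.1, 0.1, 0, 0], [0, 0, 1, 0, 0, 0, 0], [0, 0, 1, 0, 0, 0, 0]])

```text
clock: 15.75
position: [0.4309, -0.4004, 0.0335]
ee_rot: [179.9, -0.2, 33.0]
wrist_force: [0.1, 0.3, -3.9]
width: 0.631
```

```bash
python3 - <<'E'
from h import *
need(down(47),(.43,-.40,.004)); print(manip.observe()["width"])
E
```

```text
clk 15.75 pos [ 0.4309 -0.4004  0.0335] J [ 75.6  38.4 -51.7 108.8  38.3  51.6 -52.2] F [ 0.1  0.3 -3.9]
turn units [-0.    0.04  2.33] shift units [-0.03  0.01 -1.18]
0.630617017037039
```

Call:
play_rows(deltas=[[0, 0, 0.9, 0, 0, -0.2, 0], [0, 0, 0.9, 0, 0, -0.3, 0], [0, 0, 0.5, 0, 0, -0.3, 0], [0, 0, 0, 0, 0, -0.2, 0], [0, 0, 0, 0, 0, -0.1, 0]])

```text
clock: 16.25
position: [0.4304, -0.4014, 0.0058]
ee_rot: [179.8, -0.1, 47.4]
wrist_force: [-13.5, 5.8, 50.2]
width: 0.629
```

Call:
play_rows(deltas=[[0, 0, 0, 0, 0, 0.05, 0], [0, 0, 0, 0, 0, 0, 1], [0, 0, 0, 0, 0, 0, 1], [0, 0, 0, 0, 0, 0, 1], [0, 0, 0, 0, 0, 0.3, 1], [0, 0, 0, 0, 0, 0.9, 1], [0, 0, 0, 0, 0, 0.9, 1], [0, 0, 0, -0.2, -0.2, 0.9, 1], [0, 0, 0, -0.4, -0.4, 0.6, 1], [0, 0, 0, 0, 0, 0, 1]])

```text
clock: 17.25
position: [0.4165, -0.4162, 0.1041]
ee_rot: [179.7, -0.1, 47.2]
wrist_force: [0.4, 0.6, 0.4]
width: 0.996
```

```bash
python3 - <<'E'
from h import *
o=manip.observe()
p,d=manip.snapshot("wrist"); cv2.imwrite("pics/w5.png",p[:,:,::-1]); np.savez("pics/w5.npz",p=p,d=d)
r=manip.trace("coupling","wrist")
X=cloud("wrist",d,o); m=r[0]["region"]&(d>0); S=X[m]
t=S[(S[:,2]>.05)&(S[:,2]<.062)]; print(r[0]["score"],"top flat",cv2.minAreaRect((t[:,:2]*1e4).astype(np.float32)),np.median(t[:,2]))
print("all",cv2.minAreaRect((S[S[:,2]>.02][:,:2]*1e4).astype(np.float32)))
need(toR(47.3),(.380,-.455,.085))
E
```

```text
0.61 top flat ((4342.2978515625, -3961.25634765625), (698.26416015625, 352.0391540527344), 47.11145782470703) 0.054659230101289744
all ((4272.96728515625, -4036.0166015625), (902.1793823242188, 560.9654541015625), 47.3489990234375)
clk 17.35 pos [ 0.417  -0.4144  0.1024] J [ 82.7  35.2 -59.  106.4  35.2  58.7 -33.7] F [-0.5  0.3 -0.5]
turn units [ 5.51 -5.04  0.02] shift units [-1.48 -1.62 -0.7 ]
```

View pics/w5.png

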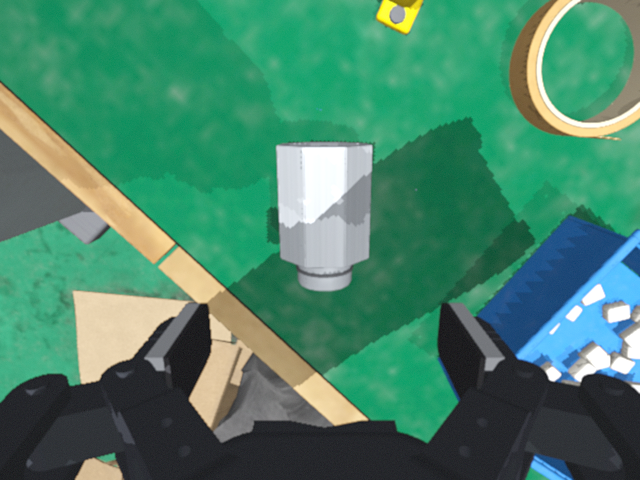

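Call:
play_rows(deltas=[[0.69, -0.63, 0, -0.1, -0.1, 0, 1], [0.69, -0.63, 0, -0.1, -0.1, 0, 1], [0.69, -0.63, 0, -0.1, -0.1, 0, 1], [0.69, -0.63, 0, -0.1, -0.1, 0, 1]])

```text
clock: 17.75
position: [0.4129, -0.4177, 0.1034]
ee_rot: [179.5, -23.3, 48.1]
wrist_force: [0.8, 0.3, -0.5]
width: 0.995
```

```bash
python3 - <<'E'
from h import *
need(toR(47.3),(.3967,-.4368,.078))
E
```

```text
clk 17.75 pos [ 0.4129 -0.4177  0.1034] J [ 99.7  44.8 -67.  104.2  21.   55.4 -13.2] F [ 0.8  0.3 -0.5]
turn units [ 2.72 -2.38 -0.08] shift units [-0.65 -0.76 -1.02]
```

Call:
play_rows(deltas=[[0.69, -0.6, 0, -0.15, -0.2, -0.1, 1], [0.69, -0.6, 0, -0.15, -0.2, -0.2, 1], [0.69, -0.6, 0, -0.15, -0.2, -0.3, 1], [0.65, -0.6, 0, -0.15, -0.2, -0.3, 1], [0, 0, 0, 0, 0, 0, 1]])

```text
clock: 18.25
position: [0.3969, -0.4379, 0.0757]
ee_rot: [-179.9, -46.4, 47.4]
wrist_force: [-0.3, -0.7, 0.2]
width: 0.998
```

```bash
python3 - <<'E'
from h import *
need(toR(47.3),(.3967,-.4368,.078))
E
```

```text
clk 18.25 pos [ 0.3969 -0.4379  0.0757] J [108.6  61.1 -67.6  98.3  10.   59.6   4.5] F [-0.3 -0.7  0.2]
turn units [-0.18  0.15 -0.03] shift units [-0.01  0.04  0.09]
```

Call:
play_rows(deltas=[[-0.18, 0.15, 0, 0.4, 0.5, -0.55, 1], [0, 0, 0, 0.4, 0.45, -0.6, 1], [0, 0, 0, 0.4, 0.45, -0.6, 1], [0, 0, 0, 0.3, 0.35, -0.45, 1], [0, 0, 0, 0, 0, 0, 1]])

```text
clock: 18.75
position: [0.4378, -0.3881, 0.0172]
ee_rot: [-179.7, -45.0, 47.4]
wrist_force: [-0.0, -0.1, 0.6]
width: 0.999
```

```bash
python3 - <<'E'
from h import *
need(toR(47.3),(.4398,-.3900,.0146))
E
```

```text
clk 18.75 pos [ 0.4378 -0.3881  0.0172] J [103.2  62.9 -64.7 103.1  12.7  49.9   1.6] F [-0.  -0.1  0.6]
turn units [-0.03 -0.02 -0.06] shift units [ 0.08 -0.08 -0.1 ]
```

Call:
play_rows(deltas=[[-0.03, -0.02, -0.06, 0.12, -0.04, -0.16, 1], [0, 0, 0, 0, 0, 0, 0], [0, 0, 0, 0, 0, 0, 0], [0, 0, 0, 0, 0, 0, 0], [0, 0, 0, 0, 0, 0, 0], [0, 0, 0, 0, 0, 0, 0]], squeeze=70)

```text
clock: 19.35
position: [0.4409, -0.3909, 0.0145]
ee_rot: [179.9, -44.8, 47.3]
wrist_force: [0.4, 1.7, -3.1]
width: 0.631
```

```bash
python3 - <<'E'
from h import *
need(toR(47.3),(.4398,-.3900,.0146))
p,d=manip.snapshot("wrist"); cv2.imwrite("pics/w6.png",p[:,:,::-1])
E
```

```text
clk 19.35 pos [ 0.4409 -0.3909  0.0145] J [103.   63.  -64.5 103.1  12.9  49.2   1.5] F [ 0.4  1.7 -3.1]
turn units [ 0.03 -0.01  0.01] shift units [-0.04  0.04  0.  ]
```

View pics/w6.png

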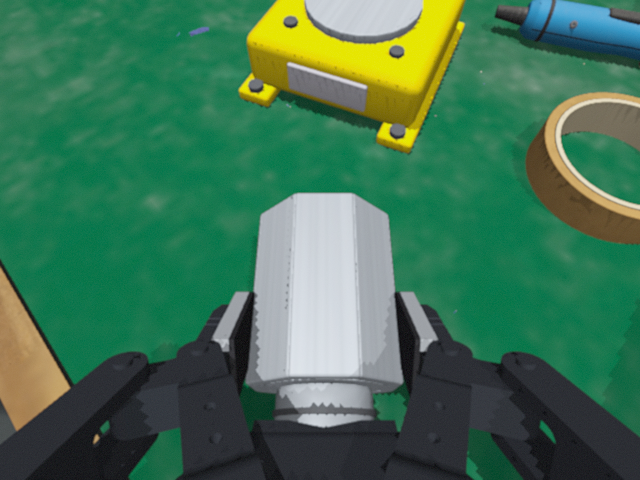

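Call:
play_rows(deltas=[[0, 0, 0, 0, 0, 0.4, 0], [0, 0, 0, 0, 0, 0.8, 0], [0, 0, 0, 0, 0, 0.8, 0], [-0.6, 0.56, 0, 0, 0, 0.2, 0], [-0.69, 0.64, 0, -0.1, -0.1, 0, 0], [-0.69, 0.64, 0, -0.1, -0.1, 0, 0], [-0.69, 0.64, 0, -0.1, -0.1, 0, 0], [-0.69, 0.64, 0, -0.1, -0.1, 0, 0], [-0.69, 0.64, 0, -0.1, -0.1, 0, 0]])

```text
clock: 20.3
position: [0.4282, -0.406, 0.0846]
ee_rot: [179.4, -10.7, 46.9]
wrist_force: [0.3, 0.2, -3.4]
width: 0.634
```

```bash
python3 - <<'E'
from h import *
need(toR(47.3+180,True),(.39,-.44,.07)); print(manip.observe()["width"])
E
```

```text
clk 20.3 pos [ 0.4282 -0.406   0.0846] J [ 84.6  35.6 -54.5 107.   23.1  50.8 -21.6] F [ 0.3  0.2 -3.4]
turn units [-6.73  6.4   0.03] shift units [-1.53 -1.36 -0.58]
0.6336592366076832
```

Call:
play_rows(deltas=[[-0.67, 0.64, 0, -0.1, -0.1, 0, 0], [-0.67, 0.64, 0, -0.1, -0.1, 0, 0], [-0.67, 0.64, 0, -0.1, -0.1, 0, 0], [-0.67, 0.64, 0, -0.1, -0.1, 0, 0], [-0.67, 0.64, 0, -0.1, -0.1, 0, 0], [-0.67, 0.64, 0, -0.1, -0.1, 0, 0], [-0.67, 0.64, 0, -0.1, -0.1, 0, 0], [-0.67, 0.64, 0, 0, 0, 0, 0], [-0.67, 0.64, 0, 0, 0, 0, 0]])

```text
clock: 21.2
position: [0.419, -0.418, 0.1086]
ee_rot: [177.8, 41.0, 46.2]
wrist_force: [-0.3, 0.5, -3.2]
width: 0.63
```

```bash
python3 - <<'E'
from h import *
need(toR(47.3+180,True),(.40,-.43,.03)); print(manip.observe()["width"])
E
```

```text
clk 21.2 pos [ 0.419  -0.418   0.1086] J [ 42.2  36.2 -34.3 105.4  54.5  80.3 -61.9] F [-0.3  0.5 -3.2]
turn units [-0.3   0.65 -0.07] shift units [-0.76 -0.48 -3.15]
0.6301935299993312
```

Call:
play_rows(deltas=[[-0.3, 0.65, -0.07, 0, 0, -0.3, 0], [0, 0, 0, 0, 0, -0.7, 0], [0, 0, 0, 0, 0, -0.7, 0], [0, 0, 0, 0, 0, -0.6, 0], [0, 0, 0, 0, 0, -0.3, 0], [0, 0, 0, 0, 0, 0, 0]])

```text
clock: 21.8
position: [0.4217, -0.4129, 0.0422]
ee_rot: [179.7, 44.6, 47.1]
wrist_force: [0.7, 0.2, -3.7]
width: 0.63
```

```bash
python3 - <<'E'
from h import *
need(toR(47.3+180,True),(.4,-.43,.0265)); print(manip.observe()["width"])
p,d=manip.snapshot("side"); cv2.imwrite("pics/s7.png",cv2.resize(p[130:250,330:490,::-1],None,fx=4.5,fy=4.5))
E
```

```text
clk 21.8 pos [ 0.4217 -0.4129  0.0422] J [ 38.5  43.8 -31.8 104.6  57.9  80.9 -67.5] F [ 0.7  0.2 -3.7]
turn units [-0.02  0.07 -0.01] shift units [-0.87 -0.69 -0.63]
0.6301332195981253
```

View pics/s7.png

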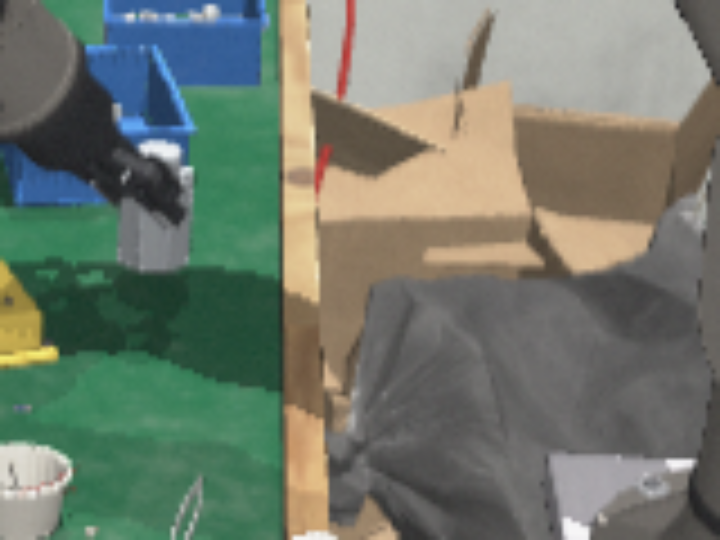

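Call:
play_rows(deltas=[[-0.02, 0.07, 0, 0, 0, -0.2, 0], [0, 0, 0, 0, 0, -0.15, 0], [0, 0, 0, 0, 0, -0.08, 0], [0, 0, 0, 0, 0, -0.05, 0]])

```text
clock: 22.25
position: [0.4219, -0.4142, 0.0315]
ee_rot: [179.8, 45.0, 47.1]
wrist_force: [-0.2, -1.1, -2.6]
width: 0.636
```

Call:
play_rows(deltas=[[0, 0, 0, 0, 0, -0.08, 0], [0, 0, 0, 0, 0, -0.06, 0], [0, 0, 0, 0, 0, -0.04, 0]])

```text
clock: 22.55
position: [0.4222, -0.4143, 0.027]
ee_rot: [179.7, 44.9, 47.0]
wrist_force: [-0.3, -0.8, -2.8]
width: 0.634
```

Call:
play_rows(deltas=[[0, 0, 0, 0, 0, -0.05, 0], [0, 0, 0, 0, 0, -0.03, 0]])

```text
clock: 22.75
position: [0.4222, -0.4142, 0.0248]
ee_rot: [179.7, 44.9, 47.0]
wrist_force: [-0.1, 0.5, -3.9]
width: 0.633
```

Call:
play_rows(deltas=[[0, 0, 0, 0, 0, -0.05, 0], [0, 0, 0, 0, 0, -0.03, 0]])

```text
clock: 22.95
position: [0.4225, -0.4142, 0.0236]
ee_rot: [179.7, 45.0, 47.0]
wrist_force: [0.0, 5.3, 12.9]
width: 0.633
```

Call:
play_rows(deltas=[[0, 0, 0, 0, 0, 0, 1], [0, 0, 0, 0, 0, 0, 1], [0, 0, 0, 0, 0, 0, 1], [0, 0, 0, 0, 0, 0, 1], [0, 0, 0, 0.2, 0.22, 0.3, 1], [0, 0, 0, 0.4, 0.45, 0.6, 1], [0, 0, 0, 0.4, 0.45, 0.6, 1], [0, 0, 0, 0.4, 0.45, 0.6, 1], [0, 0, 0, 0.3, 0.3, 0.7, 1]])

```text
clock: 23.85
position: [0.4677, -0.3633, 0.0992]
ee_rot: [179.8, 45.0, 47.1]
wrist_force: [-0.3, 0.2, -0.4]
width: 1.0
```

```bash
python3 - <<'E'
from h import *
o=manip.observe(); print(o["position"],o["joints"].round(1))
p,d=manip.snapshot("wrist"); cv2.imwrite("pics/w8.png",p[:,:,::-1]); np.savez("pics/w8.npz",p=p,d=d)
X=cloud("wrist",d,o); r=manip.trace("coupling","wrist")
for q in r:
    S=X[q["region"]&(d>0)]; print(q["score"],q["rect"],S[:,2].max(),"neck",np.median(S[S[:,2]>.085],0),cv2.minEnclosingCircle((S[S[:,2]>.085][:,:2]*1e3).astype(np.float32)))
    T=S[(S[:,2]>.066)&(S[:,2]<.074)]; print("shoulder",cv2.minEnclosingCircle((T[:,:2]*1e3).astype(np.float32)))
E
```

```text
[ 0.4676767  -0.36326592  0.09919282] [ 34.   41.6 -34.1  99.8  53.   88.1 -66. ]
0.77 [280.4, 156.9, 93.3, 155.9] 0.08960082137612202 neck [ 0.43698928 -0.39674611  0.08868152] ((433.4301452636719, -400.6895446777344), 18.012935638427734)
shoulder ((433.5640563964844, -400.6205139160156), 29.661008834838867)
```

View pics/w8.png

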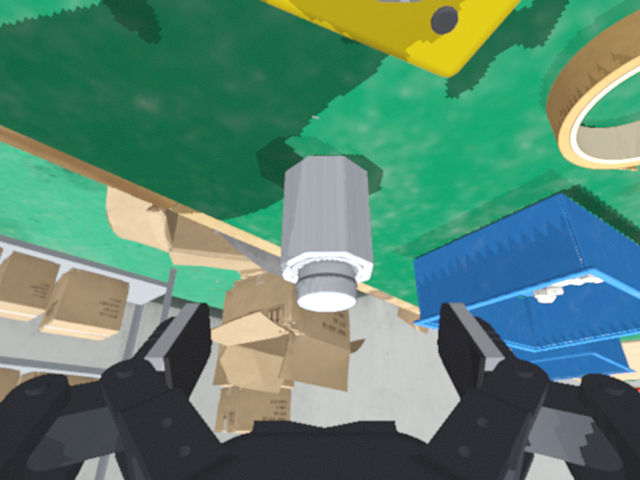

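Call:
play_rows(deltas=[[0.69, -0.64, 0, 0, 0, 0.7, 1], [0.69, -0.64, 0, 0, 0, 0.7, 1], [0.69, -0.64, 0, 0, 0, 0.5, 1], [0.69, -0.64, 0, -0.1, -0.1, 0.3, 1], [0.69, -0.64, 0, -0.2, -0.3, 0, 1], [0.69, -0.64, 0, -0.3, -0.4, 0, 1], [0.69, -0.64, 0, -0.4, -0.4, 0, 1], [0.69, -0.64, 0, -0.4, -0.3, 0, 1], [0, 0, 0, 0, 0, 0, 1]])

```text
clock: 24.85
position: [0.4374, -0.3998, 0.1649]
ee_rot: [178.6, -1.8, 47.3]
wrist_force: [-1.0, -0.9, 0.1]
width: 1.003
```

```bash
python3 - <<'E'
from h import *
need(down(47.1),(.4335,-.4007,.027))
E
```

```text
clk 24.85 pos [ 0.4374 -0.3998  0.1649] J [ 76.7  26.2 -50.7 104.2  21.9  58.6 -24.8] F [-1.  -0.9  0.1]
turn units [-0.06  0.38 -0.04] shift units [-0.15 -0.04 -5.52]
```

Call:
play_rows(deltas=[[-0.06, 0.38, -0.04, -0.15, -0.04, -0.5, 1], [0, 0, 0, 0, 0, -0.8, 1], [0, 0, 0, 0, 0, -0.8, 1], [0, 0, 0, 0, 0, 0, 1]])

```text
clock: 25.25
position: [0.4317, -0.4032, 0.1137]
ee_rot: [179.9, 0.3, 46.8]
wrist_force: [-0.4, 0.3, 0.7]
width: 1.002
```

```bash
python3 - <<'E'
from h import *
need(down(47.1),(.4335,-.4007,.027))
E
```

```text
clk 25.25 pos [ 0.4317 -0.4032  0.1137] J [ 73.2  29.7 -47.5 105.9  26.5  56.1 -29.1] F [-0.4  0.3  0.7]
turn units [ 0.04 -0.03  0.05] shift units [ 0.07  0.1  -3.47]
```

Call:
play_rows(deltas=[[0.04, -0.03, 0.05, 0.07, 0.1, -0.6, 1], [0, 0, 0, 0, 0, -0.8, 1], [0, 0, 0, 0, 0, -0.8, 1], [0, 0, 0, 0, 0, -0.7, 1], [0, 0, 0, 0, 0, -0.3, 1], [0, 0, 0, 0, 0, 0, 1]])

```text
clock: 25.85
position: [0.4363, -0.3998, 0.0334]
ee_rot: [179.8, 0.0, 47.3]
wrist_force: [0.8, -0.1, 1.2]
width: 0.998
```

```bash
python3 - <<'E'
from h import *
need(down(47.1),(.4335,-.4007,.027))
E
```

```text
clk 25.85 pos [ 0.4363 -0.3998  0.0334] J [ 69.6  35.5 -43.7 108.7  32.4  48.6 -33.7] F [ 0.8 -0.1  1.2]
turn units [ 0.03  0.03 -0.04] shift units [-0.11 -0.03 -0.26]
```

Call:
play_rows(deltas=[[0.03, 0.03, -0.04, -0.11, -0.03, -0.24, 1], [0, 0, 0, 0, 0, 0, 1], [0, 0, 0, 0, 0, 0, 0], [0, 0, 0, 0, 0, 0, 0], [0, 0, 0, 0, 0, 0, 0], [0, 0, 0, 0, 0, 0, 0]], squeeze=60)

```text
clock: 26.45
position: [0.4344, -0.4017, 0.0296]
ee_rot: [179.9, 0.0, 47.0]
wrist_force: [-0.6, 0.6, -3.1]
width: 0.638
```

```bash
python3 - <<'E'
from h import *
need(down(47.1),(.4335,-.4007,.027));print(manip.observe()["width"])
E
```

```text
clk 26.45 pos [ 0.4344 -0.4017  0.0296] J [ 69.6  35.8 -43.5 108.8  32.6  48.4 -33.9] F [-0.6  0.6 -3.1]
turn units [0.02 0.01 0.01] shift units [-0.04  0.04 -0.11]
0.6383568004538978
```

Call:
play_rows(deltas=[[0, 0, 0, 0, 0, 0.5, 0], [0, 0, 0, 0, 0, 0.9, 0], [0, 0, 0, 0, 0, 0.9, 0], [0, 0, 0.2, 0, 0.3, 0.9, 0], [0, 0, 0.4, 0.1, 0.7, 0.9, 0], [0, 0, 0.4, 0.15, 0.95, 0.9, 0], [0, 0, 0.4, 0.15, 0.95, 0.9, 0], [0, 0, 0.4, 0.15, 0.95, 0.3, 0], [0, 0, 0.4, 0.15, 0.95, 0, 0], [0, 0, 0.4, 0.15, 0.95, 0, 0]])

```text
clock: 27.45
position: [0.454, -0.2526, 0.1942]
ee_rot: [179.9, 0.2, 63.1]
wrist_force: [-0.8, 0.4, -3.8]
width: 0.64
```

Call:
play_rows(deltas=[[0, 0, 0.4, 0.15, 0.95, 0, 0], [0, 0, 0.4, 0.15, 0.95, 0, 0], [0, 0, 0.4, 0.15, 0.95, 0, 0], [0, 0, 0.4, 0.15, 0.95, 0, 0], [0, 0, 0.4, 0.15, 0.95, 0, 0], [0, 0, 0.4, 0.15, 0.95, 0, 0], [0, 0, 0.4, 0.15, 0.95, 0, 0], [0, 0, 0.4, 0.15, 0.95, 0, 0], [0, 0, 0.4, 0.15, 0.95, 0, 0], [0, 0, 0.4, 0.15, 0.95, 0, 0]])

```text
clock: 28.45
position: [0.4901, 0.0076, 0.19]
ee_rot: [-179.7, -0.0, 89.4]
wrist_force: [0.1, -0.1, -2.5]
width: 0.637
```

```bash
python3 - <<'E'
from h import *
need(down(90),(.507,.078,.20));print(manip.observe()["width"])
E
```

```text
clk 28.45 pos [0.4901 0.0076 0.19  ] J [ 48.5  19.3 -66.5 113.3  20.2  60.6 -27.7] F [ 0.1 -0.1 -2.5]
turn units [-0.   -0.05  0.1 ] shift units [0.68 2.82 0.4 ]
0.6369908916714193
```

Call:
play_rows(deltas=[[0, 0, 0.1, 0.2, 0.7, 0.4, 0], [0, 0, 0, 0.2, 0.7, 0, 0], [0, 0, 0, 0.2, 0.7, 0, 0], [0, 0, 0, 0.1, 0.5, 0, 0], [0, 0, 0, 0, 0, 0, 0]])

```text
clock: 28.95
position: [0.5055, 0.0857, 0.1989]
ee_rot: [-179.6, -0.2, 91.1]
wrist_force: [0.2, -0.3, -3.4]
width: 0.636
```

```bash
python3 - <<'E'
from h import *
need(down(90),(.507,.078,.20))
o=manip.observe()
p,d=manip.snapshot("wrist"); cv2.imwrite("pics/w9.png",p[:,:,::-1]); np.savez("pics/w9.npz",p=p,d=d,pos=o["position"],rot=o["ee_rot"])
for l,z in (("nose",.106),("flange",.046)): print(l,[(q["score"],q["pixel"],atz("wrist",q["pixel"],z,o)) for q in manip.spot_point(l,"wrist")])
print([(q["score"],q["rect"]) for q in manip.find_in("gear_unit","wrist")])
E
```

```text
clk 28.95 pos [0.5055 0.0857 0.1989] J [ 38.2  21.4 -66.  110.1  21.6  62.9 -35.5] F [ 0.2 -0.3 -3.4]
turn units [-0.03 -0.07 -0.18] shift units [ 0.06 -0.31  0.04]
nose []
flange []
[(0.87, [240.6, 1.1, 183.2, 157.0])]
```

View pics/w9.png

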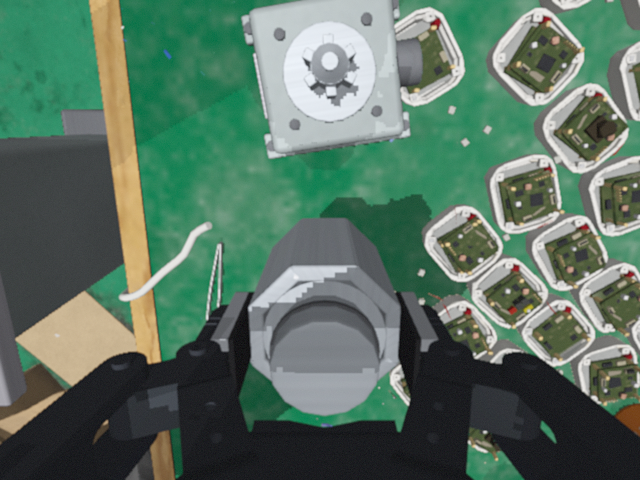

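```bash
python3 - <<'E'
from h import *
f=np.load("pics/w9.npz"); d=f["d"];p=f["p"];o={"position":f["pos"],"ee_rot":f["rot"]}
X=cloud("wrist",d,o); r=X.reshape(-1,3)
near=r[(np.hypot(r[:,0]-.507,r[:,1]-.19)<.06)&(r[:,2]>.03)]
print(np.percentile(near[:,2],[5,50,99,100]))
tip=near[near[:,2]>.1]; print("tip",tip.mean(0),len(tip))
core=near[near[:,2]>.095]; print("nose circ",cv2.minEnclosingCircle((core[:,:2]*1e3).astype(np.float32)))
fl=near[(near[:,2]>.0435)&(near[:,2]<.0505)]
print("flange n",len(fl),cv2.minEnclosingCircle((fl[:,:2]*1e3).astype(np.float32)))
img=cv2.resize(p[10:130,260:400,::-1],None,fx=5,fy=5,interpolation=cv2.INTER_CUBIC); cv2.imwrite("pics/w9c.png",img)
# rectified view at z=.086
K,R,C=cam("wrist",o)
N=600; s=.00012
def rect(z,name,cx,cy):
    jj,ii=np.meshgrid(np.arange(N),np.arange(N)); W=np.stack([cx+(N/2-ii)*s,cy+(N/2-jj)*s,np.full(ii.shape,z)],-1)
    q=(W-C)@R; u=q[...,0]/q[...,2]*K[0]+K[2]; v=q[...,1]/q[...,2]*K[1]+K[3]
    im=cv2.remap(p[:,:,::-1].copy(),u.astype(np.float32),v.astype(np.float32),cv2.INTER_CUBIC); cv2.imwrite(name,im); return im
rect(.086,"pics/r86.png",.507,.188)
E
```

```text
[0.03737538 0.04002399 0.36401551 0.36401551]
tip [0.50567134 0.17131371 0.28275917] 1767
nose circ ((506.1236572265625, 184.35348510742188), 24.45880889892578)
flange n 4965 ((506.723876953125, 197.5658416748047), 49.53076171875)
```

View pics/r86.png

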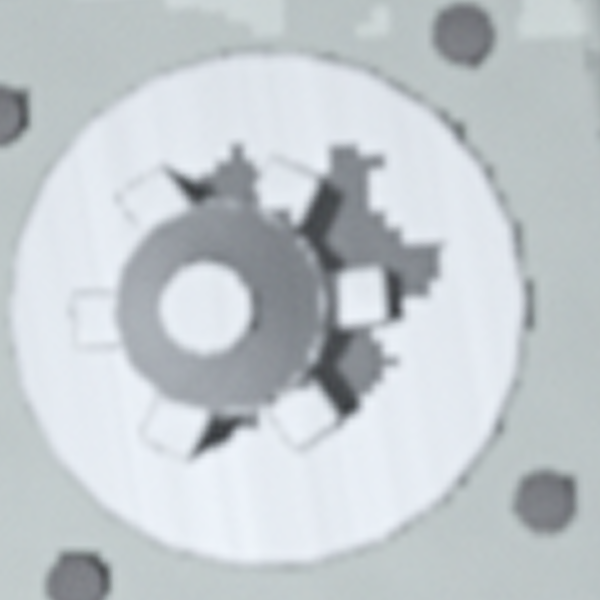

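View pics/w9c.png

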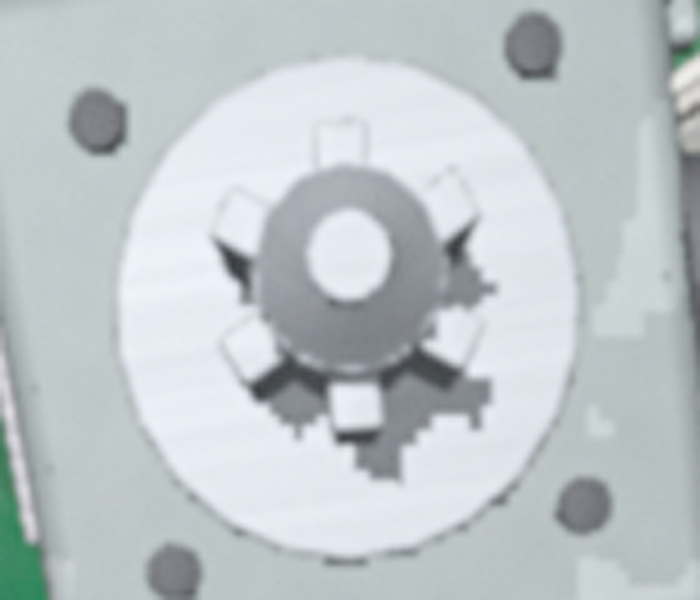

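```bash
python3 - <<'E'
from h import *
f=np.load("pics/w9.npz"); d=f["d"];p=f["p"];o={"position":f["pos"],"ee_rot":f["rot"]}
X=cloud("wrist",d,o)
zt=o["position"][2]-.0296+.09
B=X[290:420,265:390].reshape(-1,3); B=B[abs(B[:,2]-zt)<.004]; B=B[np.linalg.norm(B[:,:2]-np.median(B[:,:2],0),axis=1)<.03]
print("neck top",zt,np.median(B[:,2]),cv2.minEnclosingCircle((B[:,:2]*1e3).astype(np.float32)),"TCP",o["position"])
def rot(z,name,cx=.507,cy=.192,N=600,s=.00015):
    K,R,C=cam("wrist",o)
    jj,ii=np.meshgrid(np.arange(N),np.arange(N)); W=np.stack([cx+(N/2-ii)*s,cy+(N/2-jj)*s,np.full(ii.shape,z)],-1)
    q=(W-C)@R; u=q[...,0]/q[...,2]*K[0]+K[2]; v=q[...,1]/q[...,2]*K[1]+K[3]
    im=cv2.remap(p[:,:,::-1].copy(),u.astype(np.float32),v.astype(np.float32),cv2.INTER_CUBIC); cv2.imwrite(name,im); return im
im=rot(.046,"pics/r46.png")
g=cv2.GaussianBlur(cv2.cvtColor(im,cv2.COLOR_BGR2GRAY),(7,7),0)
m=(g>222).astype(np.uint8); cs,_=cv2.findContours(m,cv2.RETR_EXTERNAL,cv2.CHAIN_APPROX_NONE); c=max(cs,key=cv2.contourArea); 
print("flange ellipse",cv2.fitEllipse(c),cv2.minEnclosingCircle(c))
im=rot(.106,"pics/r106.png")
g=cv2.GaussianBlur(cv2.cvtColor(im,cv2.COLOR_BGR2GRAY),(5,5),0)
# depth stub
S=X[10:130,260:400].reshape(-1,3); S=S[(S[:,2]>.03)&(S[:,2]<.12)]
for a,b in ((.102,.112),(.082,.09)):
    T=S[(S[:,2]>a)&(S[:,2]<b)]; print(a,len(T),np.median(T,0),cv2.minEnclosingCircle((T[:,:2]*1e3).astype(np.float32)))
T=S[(S[:,2]>.0435)&(S[:,2]<.049)]; h=cv2.convexHull((T[:,:2]*1e3).astype(np.float32)); print("fl depth",cv2.minEnclosingCircle(h))
E
```

```text
neck top 0.25932649289136056 0.25836539699158684 ((505.9899597167969, 85.00786590576172), 18.210994720458984) TCP [0.50545306 0.08567826 0.19892649]
flange ellipse ((268.5229187011719, 307.7127380371094), (457.47882080078125, 457.8603820800781), 93.4922103881836) ((268.2201843261719, 307.97296142578125), 231.5956573486328)
0.102 402 [0.50634415 0.19647645 0.10451003] ((506.1134338378906, 196.50991821289062), 7.291378021240234)
0.082 662 [0.5062424  0.1915027  0.08495966] ((506.2801208496094, 196.92332458496094), 19.09903335571289)
fl depth ((506.723876953125, 197.5658416748047), 49.53076171875)
```

View pics/r46.png

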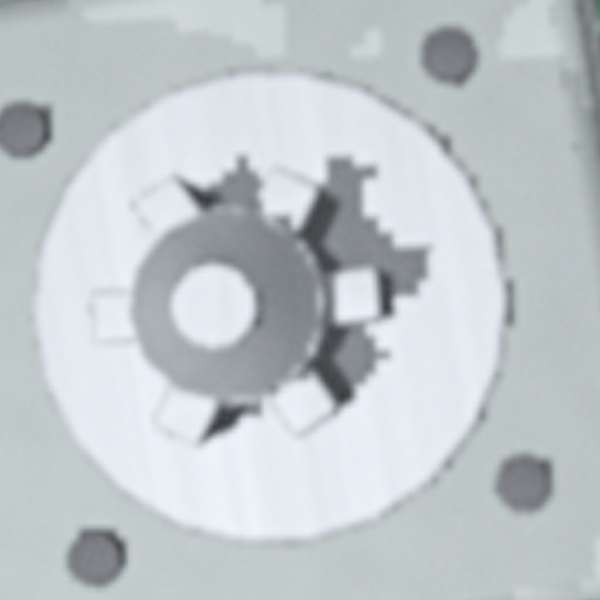

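View pics/r106.png

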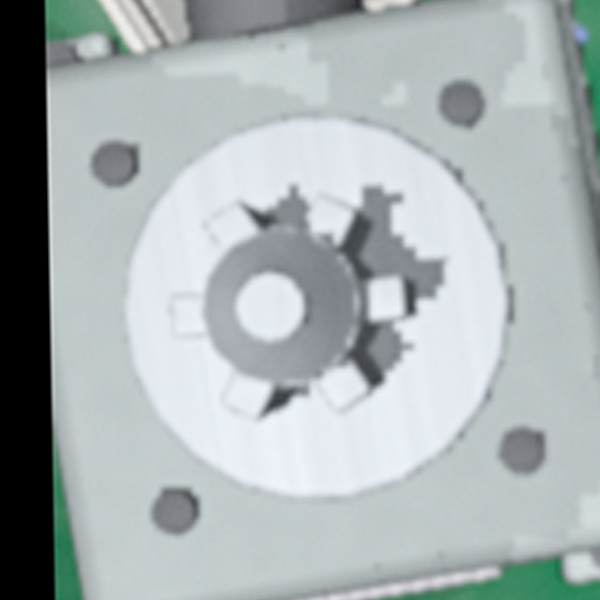

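Call:
play_rows(deltas=[[0, 0, 0.9, 0, 0.7, 0, 0], [0, 0, 0.95, 0, 0.75, 0, 0], [0, 0, 0.95, 0, 0.75, 0, 0], [0, 0, 0.95, 0, 0.75, 0, 0], [0, 0, 0.95, 0, 0.75, 0, 0], [0, 0, 0.9, 0, 0.6, 0, 0], [0, 0, 0, 0, 0, 0, 0]])

```text
clock: 29.85
position: [0.5059, 0.1858, 0.1979]
ee_rot: [-179.5, 0.1, 125.1]
wrist_force: [0.5, -0.4, -2.7]
width: 0.636
```

```bash
python3 - <<'E'
from h import *
need(down(125.5),(.5058,.1970,.145)); print(manip.observe()["ee_rot"])
E
```

```text
clk 29.85 pos [0.5059 0.1858 0.1979] J [ 26.6  26.  -67.9 106.9  26.5  65.7 -15.7] F [ 0.5 -0.4 -2.7]
turn units [ 0.06 -0.06  0.06] shift units [-0.    0.45 -2.12]
[-1.79479377e+02  8.14080498e-02  1.25143299e+02]
```

Call:
play_rows(deltas=[[0.06, -0.06, 0.06, 0, 0.45, 0, 0], [0, 0, 0, 0, 0.02, -0.5, 0], [0, 0, 0, 0, 0, -0.6, 0], [0, 0, 0, 0, 0, -0.5, 0], [0, 0, 0, 0, 0, -0.3, 0], [0, 0, 0, 0, 0, 0, 0]])

```text
clock: 30.45
position: [0.5058, 0.1939, 0.1445]
ee_rot: [-179.8, 0.0, 125.0]
wrist_force: [-1.2, 0.3, -2.6]
width: 0.636
```

```bash
python3 - <<'E'
from h import *
need(down(125.5),(.5058,.1970,.125)); print(manip.observe()["ee_rot"])
p,d=manip.snapshot("side"); cv2.imwrite("pics/s10.png",cv2.resize(p[190:330,240:400,::-1],None,fx=4,fy=4,interpolation=cv2.INTER_CUBIC))
E
```

```text
clk 30.45 pos [0.5058 0.1939 0.1445] J [ 22.8  29.4 -64.6 109.9  30.6  60.5 -20. ] F [-1.2  0.3 -2.6]
turn units [ 0.02 -0.02  0.09] shift units [ 0.    0.12 -0.78]
[-1.79847855e+02  4.04378959e-02  1.24975292e+02]
```

View pics/s10.png

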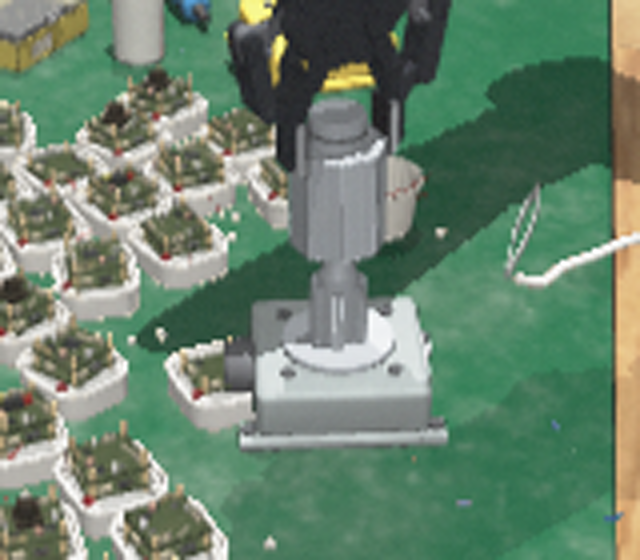

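Call:
play_rows(deltas=[[0.02, -0.02, 0.09, 0, 0.14, 0, 0], [0, 0, 0, 0, 0, -0.3, 0], [0, 0, 0, 0, 0, -0.3, 0], [0, 0, 0, 0, 0, 0, 0]])

```text
clock: 30.9
position: [0.5066, 0.1982, 0.1297]
ee_rot: [179.9, 0.0, 125.5]
wrist_force: [-0.2, -0.4, -3.2]
width: 0.638
```

```bash
python3 - <<'E'
from h import *
need(down(125.5),(.5058,.1970,.1136)); print(manip.observe()["ee_rot"])
E
```

```text
clk 30.9 pos [0.5066 0.1982 0.1297] J [ 21.6  30.4 -63.7 110.6  32.1  59.  -20.9] F [-0.2 -0.4 -3.2]
turn units [-0.01  0.02 -0.01] shift units [-0.03 -0.05 -0.65]
[1.79852991e+02 3.79865888e-02 1.25543919e+02]
```

Call:
play_rows(deltas=[[0, 0, 0, -0.03, -0.05, -0.1, 0], [0, 0, 0, 0, 0, -0.15, 0], [0, 0, 0, 0, 0, -0.15, 0], [0, 0, 0, 0, 0, 0, 0]])

```text
clock: 31.3
position: [0.5059, 0.1967, 0.1189]
ee_rot: [179.8, 0.0, 125.5]
wrist_force: [-0.4, -0.3, -2.7]
width: 0.641
```

```bash
python3 - <<'E'
from h import *
need(down(125.5),(.5058,.1970,.1136)); print(manip.observe()["ee_rot"])
E
```

```text
clk 31.3 pos [0.5059 0.1967 0.1189] J [ 21.2  31.1 -63.1 111.3  32.9  58.  -21.5] F [-0.4 -0.3 -2.7]
turn units [-0.01  0.03 -0.01] shift units [-0.    0.01 -0.21]
[1.79848445e+02 4.91899979e-02 1.25532437e+02]
```

No contact, so the core is inside the bore. Next I'll lower gently to the mesh.

Call:
play_rows(deltas=[[-0.01, 0.03, 0, 0, 0, -0.1, 0], [0, 0, 0, 0, 0, -0.1, 0], [0, 0, 0, 0, 0, -0.08, 0]])

```text
clock: 31.6
position: [0.5061, 0.1969, 0.1117]
ee_rot: [-180.0, -0.0, 125.5]
wrist_force: [-1.4, -0.6, -2.7]
width: 0.636
```

Call:
play_rows(deltas=[[0, 0, 0, 0, 0, -0.1, 0], [0, 0, 0, 0, 0, -0.1, 0]])

```text
clock: 31.8
position: [0.5058, 0.1969, 0.1063]
ee_rot: [-180.0, -0.0, 125.5]
wrist_force: [-1.3, -0.0, -1.9]
width: 0.641
```

Call:
play_rows(deltas=[[0, 0, 0, 0, 0, -0.2, 0], [0, 0, 0, 0, 0, -0.2, 0], [0, 0, 0, 0, 0, -0.2, 0]])

```text
clock: 32.1
position: [0.5057, 0.1969, 0.0902]
ee_rot: [-180.0, -0.0, 125.5]
wrist_force: [-1.6, 0.1, -2.5]
width: 0.64
```

Call:
play_rows(deltas=[[0, 0, 0, 0, 0, -0.2, 0], [0, 0, 0, 0, 0, -0.12, 0], [0, 0, 0, 0, 0, -0.1, 0]])

```text
clock: 32.4
position: [0.5056, 0.1968, 0.0781]
ee_rot: [-179.9, -0.0, 125.5]
wrist_force: [-0.4, 0.2, -4.4]
width: 0.638
```

Call:
play_rows(deltas=[[0, 0, 0, 0, 0, -0.06, 0], [0, 0, 0, 0, 0, -0.05, 0]])

```text
clock: 32.6
position: [0.5055, 0.197, 0.0753]
ee_rot: [-179.9, -0.0, 125.5]
wrist_force: [-10.7, -8.1, 34.6]
width: 0.64
```

Call:
play_rows(deltas=[[0, 0, 0, 0, 0, 0.02, 0], [0, 0, 0, 0, 0, 0, 1], [0, 0, 0, 0, 0, 0, 1], [0, 0, 0, 0, 0, 0, 1], [0, 0, 0, 0, 0, 0, 1], [0, 0, 0, 0, 0, 0.3, 1], [0, 0, 0, 0, 0, 0.7, 1], [0, 0, 0, 0, 0, 0.9, 1], [0, 0, 0, 0, 0, 0.9, 1], [0, 0, 0, 0, 0, 0.9, 1]])

```text
clock: 33.6
position: [0.505, 0.1979, 0.1744]
ee_rot: [-179.9, -0.1, 125.6]
wrist_force: [0.3, -0.3, 0.6]
width: 0.999
```

Call:
play_rows(deltas=[[0, 0, 0, 0, -0.5, 0.7, 1], [0, 0, 0, 0, -0.8, 0.2, 1], [0, 0, 0, 0, -0.8, 0, 1], [0, 0, 0, 0, -0.5, 0, 1], [0, 0, 0, 0, 0, 0, 1]])

```text
clock: 34.1
position: [0.506, 0.134, 0.2084]
ee_rot: [179.6, 0.1, 125.8]
wrist_force: [0.3, 0.6, -0.1]
width: 1.001
```

```bash
python3 - <<'E'
from h import *
o=manip.observe(); print(o["clock"],o["position"],o["wrist_force"])
p,d=manip.snapshot("wrist"); cv2.imwrite("pics/w11.png",p[:,:,::-1])
X=cloud("wrist",d,o).reshape(-1,3); X=X[(np.hypot(X[:,0]-.506,X[:,1]-.197)<.03)&(X[:,2]<.16)]
T=X[X[:,2]>.127]; print("neck top z",np.median(T[:,2]),cv2.minEnclosingCircle((T[:,:2]*1e3).astype(np.float32)))
S=X[(X[:,2]>.108)&(X[:,2]<.122)]; print("shoulder z",np.median(S[:,2]))
p,d=manip.snapshot("side"); cv2.imwrite("pics/s11.png",cv2.resize(p[160:340,220:420,::-1],None,fx=4,fy=3.3))
p,d=manip.snapshot("top"); cv2.imwrite("pics/t11.png",p[:,:,::-1])
E
```

```text
34.1 [0.50603258 0.13402975 0.20843203] [ 0.27587264  0.59072666 -0.09974091]
neck top z 0.1348841966267891 ((506.7044372558594, 196.56484985351562), 18.231151580810547)
shoulder z 0.11490244942550062
```

View pics/s11.png

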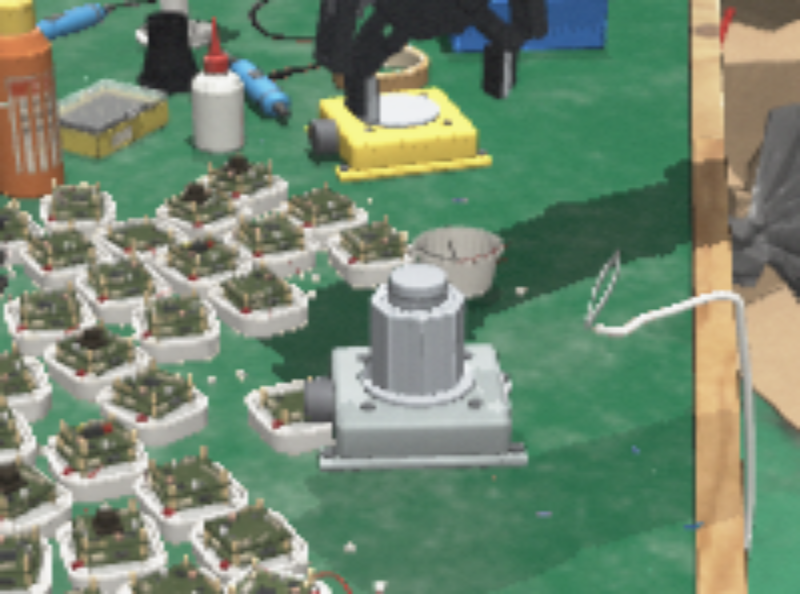

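View pics/t11.png

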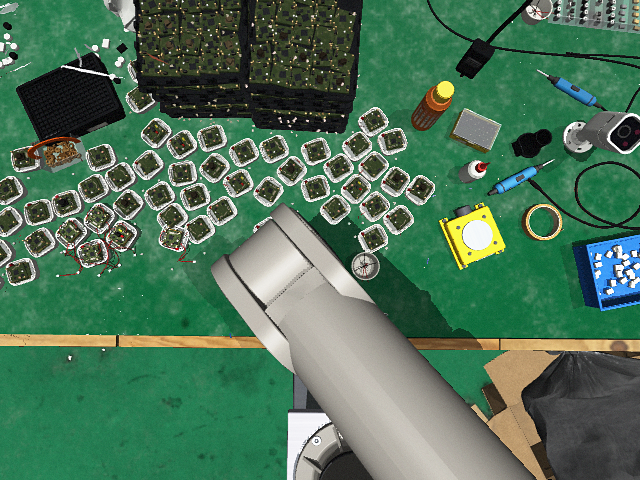

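The side picture shows the coupling seated on the flange (about 415,340), and the other things on the bench are in place. The neck top measures 0.135 m against 0.136 m expected.

```bash
python3 -c "
from bench import manip
print(manip.sign_off())"
```

```text
the job is handed in; nothing more can be done
None
```

The coupling is seated on the flange of the grey gear unit, released, and the job is handed in at about 34 s of the 64 s.

**What I did**
- **Moving it first:** where it lay, the arm could not reach the 45° grasp. I carried the coupling, still lying down, to a free spot and turned it.
- **Tipping it up:** I gripped it with the fingers at 45°. I stood it up by tilting the fingers 90° through vertical, instead of the half turn you suggested. I let go of it standing on its open end.
- **Fitting it:** I took it again from above and read the spline angle from the wrist camera, at about 35°. I turned the coupling to match and lowered it. It meshed without touching the spline ends, so no searching by feel was needed.

**Last checks**
- **Height:** the arm stopped at the height worked out for home. The neck top read 0.135 m against 0.136 m expected. The same measurement read about 1 mm low when the coupling stood on the bench.
- **Position:** the neck centre is within 1 mm of the stub axis measured earlier.
- **Bystanders:** the side picture shows nothing moved. In the last top picture the arm hid part of the bench, including the unit and the tweezers.

**What did not go cleanly**
- My first grip slid up the sloped flats with about 34 N on the wrist. I opened and gripped again lower.
- Setting the lying coupling down at the free spot touched with about 50 N on the wrist, and the final seating with about 35 N. Both are below the 120 N wrist limit.

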